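Fetch the espresso cup from behind the jars

TASK

The espresso cup stands at the back of the round wooden board, hemmed in by the glass jar, the sugar shaker and the slim canister. First clear all three onto the grey tray, standing upright, then set the cup gently and upright on the middle of the saucer, and only then put the jar, the shaker and the canister back, each on the very cork spot it came from. Do not tip anything over, and leave the teaspoon and the milk jug alone.

Things in the scene. Friction and masses are not known exactly. Their poses are not given: they have to be found in the camera images.
- jar: Closed clear glass jar with a flat silver lid, round, upright. Glass body 60 mm in diameter up to 94 mm above its base, lid 58 mm in diameter, total height 114 mm, 0.35 kg. Origin: centre of the underside, z up. It starts on one of the three outer cork spots of the board (which one varies).
- shaker: White plastic sugar shaker, round, upright: 52 mm in diameter up to 100 mm, then a cone and a thin steel spout on top (12 mm in diameter), total height 128 mm, 0.22 kg. Origin: centre of the underside, z up. It starts on one of the three outer cork spots.
- canister: Slim brushed-aluminium canister, round, upright: 44 mm in diameter up to 102 mm, with a small black knob (14 mm in diameter) on top, total height 114 mm, 0.20 kg. Origin: centre of the underside, z up. It starts on one of the three outer cork spots.
- cup: White ceramic espresso cup without handle, open at the top: 58 mm outer diameter from 12 mm above its base to the rim at 55 mm, foot 42 mm in diameter, wall 3.5 mm, 0.14 kg. Origin: centre of the underside, z up. It starts on the rear cork spot of the board, 68 mm (centre to centre) from each of the three taller things around it, about 9 to 17 mm of free space to them.
- saucer: White ceramic saucer, loose on the counter, 136 mm in diameter, rim 16 mm high, a shallow round dish. Origin: centre of the underside, z up. A cup set on its middle stands 5 mm above the origin. It lies to the left or the right of the board.
- board: Round wooden board, 236 mm in diameter, 14 mm thick, fixed. Origin: centre of the underside, z up, +x roughly away from the robot. Four flush pale cork spots, 68 mm in diameter, on its top (14 mm above the origin), at x,y = (40, 0) mm for the cup (rear), and (-28, 0), (19, 65), (19, -65) mm for the three things around it. Each thing starts exactly on the centre of its spot.
- tray: Shallow grey melamine tray, fixed, the side area: 280 mm along its x, 125 mm along its y, rim 16 mm high, walls 5 mm thick, inner floor 5 mm above its origin. Origin: centre of the underside, z up. It holds three things in a row along its x, 80 mm apart. It lies on the other side of the board from the saucer.
- teaspoon: Stainless teaspoon, 135 mm long, loose on the counter beyond the board, to the right. Bystander: leave it alone. Origin near its middle, underside.
- jug: White ceramic milk jug with handle, 90 mm tall, 72 mm at its widest, loose, beyond the board, to the left. Bystander: leave it alone. Origin: centre of the underside.

How it is judged:
On the way, in this order (a step that is already met when the one before it is completed fails the run):
1. the jar, the shaker and the canister all stand upright and released on the grey tray (contact force between each of jar, shaker, canister and the fingers below 0.05 N and linear speed of each of jar, shaker, canister below 0.03 m/s and angle between each of jar, shaker, canister's own z axis and vertical below 0.12 rad and x of jar in the frame of tray between -0.13 and 0.13 m and y of jar in the frame of tray between -0.055 and 0.055 m and z of jar in the frame of tray between 0.001 and 0.012 m and x of shaker in the frame of tray between -0.13 and 0.13 m and y of shaker in the frame of tray between -0.055 and 0.055 m and z of shaker in the frame of tray between 0.001 and 0.012 m and x of canister in the frame of tray between -0.13 and 0.13 m and y of canister in the frame of tray between -0.055 and 0.055 m and z of canister in the frame of tray between 0.001 and 0.012 m), for 0.2 s.
2. the cup stands upright and released on the middle of the saucer while the three still stand on the tray (all of step 1 and horizontal distance between cup and saucer below 0.012 m and z of cup in the frame of saucer between 0 and 0.012 m and angle between each of saucer, cup's own z axis and vertical below 0.12 rad and contact force between cup and the fingers below 0.05 N and linear speed of cup below 0.03 m/s), for 0.2 s.
At the end, for the whole second after the job is handed in: The cup stands upright, released and at rest on the saucer, its centre within 12 mm of the saucer's; the jar, the shaker and the canister each stand upright, released and at rest within 15 mm of where they stood at the start (horizontal distance between cup and saucer below 0.012 m and z of cup in the frame of saucer between 0 and 0.012 m and angle between each of saucer, cup, jar, shaker, canister's own z axis and vertical below 0.12 rad and contact force between each of cup, jar, shaker, canister and the fingers below 0.05 N and linear speed of each of cup, jar, shaker, canister below 0.03 m/s and distance of each of jar, shaker, canister from where it was at the start of the episode below 0.015 m); the robot touches nothing.
It fails at once if the teaspoon is moved more than 20 mm (distance of teaspoon from where it was at the start of the episode above 0.02 m).
It fails at once if the milk jug is moved more than 20 mm (distance of jug from where it was at the start of the episode above 0.02 m).
It fails at once if the cup is let fall onto the saucer from more than about 2 cm (falls free of the fingers near the saucer at over 0.6 m/s) (contact force between cup and the fingers below 0.05 N and linear speed of cup above 0.6 m/s and horizontal distance between cup and saucer below 0.06 m and z of cup in the frame of saucer below 0.1 m).
It fails at once if one of the jar, shaker, canister and cup is tipped over (angle between any of jar, shaker, canister, cup's own z axis and vertical above 0.7 rad).
It also fails if it takes over 141 s, if anything falls off the work surface, if the arm or the gripper's body presses on something with over 40 N, if the wrist force passes 120 N, or if a joint passes its speed limit or range.

ROBOT

A 7-joint arm with a two-finger parallel gripper is mounted at the origin on the work surface. World frame = base frame: x ahead of the robot, y to its left, z up, the work surface at z = 0. Lengths are in m, angles in rad, forces in N, time in s.
With the tool pointing down it reaches from about 0.4 to 0.9 m from the base axis. Payload 5.6 kg.
Tool frame: the origin (TCP) lies at the very end of the fingers, on their centre line; the grasp point (between the pads) lies 19 mm behind it; z points along the fingers, y is the line along which they close (so a half turn about z gives the same grasp; the last joint's range is limited). The gripper opens to 92 mm and grips with 3 to 60 N. Pads are 20 mm wide; open, the fingers measure 128 mm over their backs; the gripper's body (75 mm by 189 mm) begins 69 mm behind the grasp point.
Start: joints at [1.249, 0.468, -0.012, 1.603, 0.006, 1.071, -0.056], TCP at [0.179, -0.625, 0.215] pointing down, gripper open.
Joint ranges: [-2.53, 2.53], [-0.31, 2.02], [-1.57, 1.55], [0.28, 2.44], [-1.29, 4.43], [0.15, 1.84], [-2.92, 2.92]. Speed limits (rad/s): [2.57, 2.57, 3.14, 3.14, 3.14, 3.14, 3.14].

INTERFACE

Orientations are given as a unit quaternion [x, y, z, w].
In Python, from workcell import status, eyes, close_job gives the robot as it stands.
- The arm moves only by the shell command python3 -m creep 'ROWS'. ROWS is JSON, a list of rows, each a list of 7 numbers: the shift along the tool's x, y, z in units of 50 mm (1.0 is 50 mm), then the turn, a rotation vector about the tool's x, y, z in rad, then the opening, from -1 (shut) to 1 (fully open). In form: [[x, y, z, rx, ry, rz, gripper], ...]. A call has 1 to 5 rows; each row shifts and turns the commanded pose from where the row before left it, along the tool's axes as they then stand; what a row does not reach is not made up. A row lasts 1/10 s, in which the tool goes at most 50 mm and 8.59 degrees, less where a joint would pass 70% of its speed; a pose out of reach is approached as far as the arm can. A call is refused whole if a number of a shift passes 1 or a number of a turn 0.15, either way. A call with a gripper value outside its range is refused whole. The fingers move at their own pace and stop on an object; the grip force is fixed at half the most. Time passes only in rows, so rows that do not move let the fingers close. It gives the time, the measured TCP pose, the force, the opening and the grip force at its end, in the units of the state.
- status.observe(): the state, without advancing time (a new reading comes with each control period).
- eyes.snapshot(name): name is "scene" or "top" or "wrist"; returns (picture, depth): 480x640x3 uint8, red, green, blue; 480x640 float32, m along the optical axis (not along the pixel's ray), 0 where there is no reading.
- eyes.calibration(name): a dict with "fx", "fy", "cx", "cy" (pixels), "extrinsics" (4x4, takes a point from camera to world coordinates); the wrist camera has in their place "mount" (4x4, takes a point from camera to tool coordinates, whose origin is the TCP and whose axes are the flange's). Camera axes: x right, y down, z forward; pixel columns grow to the right and rows downward; lengths in m; the calibration is good to about 2 mm. A picture is of the moment at which its call begins: read the wrist's pose just before it. calibration takes no time and is no camera call.
- close_job(): hands the job in; it is judged then, once.
Trained networks look in the newest picture that a camera, given by its name, has taken for a name from the list of things; names that differ only in an ending like _2 or _b are one class to them, and where a whole thing is asked for, a point or a joint stands for the part that bears it (a point fixed in the world has none). Each returns a list of dicts, best first, with "score" (0 to 1); they miss things now and then, are a little off and sometimes report something else, mostly with a low value. They report only what shows in the picture. A call takes as long as a camera call.
- eyes.look_for(camera, thing): "box" ([left, top, right, bottom] in pixels, round what is visible of it).
The state is a dict: "time_s": time; "joints": joint angles; "dq": joint speeds; "joint_torque": joint torques, N m; "ee_pos": TCP position; "ee_rot": TCP orientation; "force": force on the tool from outside, world axes, zero at the start; "ft_torque": the same for the moment, N m; "finger_gap": opening from 0.0 (shut) to 1.0 (fully open); "gripper_force": force on a finger pad.
Only numpy, scipy, OpenCV 4.12 (cv2) and the standard library are available. Lean on these libraries where they do the work, as an engineer would, in place of code of your own. Each camera call takes 0.05 s, during which the arm holds its last target. There are 200 camera calls.

## Working session

There is one attempt and no reset: what is moved stays moved. The work goes in short steps, Python scripts to look and compute and a shell command to move; the robot and the scene stay as the last step left them, time stands still between calls to the robot, and variables do not carry over. Pictures are saved under pics/ and viewed, at most 14 in all, crops included, and the job is handed in when it is done.

```bash
ls; mkdir -p pics; cat > h.py <<'E'
import numpy as np, cv2
from workcell import status, eyes
from scipy.spatial.transform import Rotation as R
def cam(name):
    c=eyes.calibration(name); 
    if 'extrinsics' in c: T=np.array(c['extrinsics'])
    else:
        s=status.observe(); W=np.eye(4); W[:3,:3]=R.from_quat(s['ee_rot']).as_matrix(); W[:3,3]=s['ee_pos']; T=W@np.array(c['mount'])
    return c,T
def snap(name,fn=None):
    c,T=cam(name); p,d=eyes.snapshot(name)
    if fn: cv2.imwrite('pics/'+fn,p[:,:,::-1])
    v,u=np.mgrid[:480,:640]
    P=np.stack([(u-c['cx'])/c['fx']*d,(v-c['cy'])/c['fy']*d,d],-1)@T[:3,:3].T+T[:3,3]
    P[d==0]=np.nan
    return p,d,P,c,T
E
python3 - <<'E'
from h import *
s=status.observe();print({k:np.round(v,3) for k,v in s.items()})
print(R.from_quat(s['ee_rot']).as_matrix().round(3))
T={}
for n in ['scene','top']:
    p,d,P,c,T=snap(n,n+'0.png'); print(n,c['fx'],T.round(3).tolist(),(d>0).mean())
    np.savez(n+'.npz',p=p,P=P,T=T)
    for t in ['jar','shaker','canister','cup','saucer','board','tray','jug','teaspoon']:
        r=eyes.look_for(n,t)
        for q in r[:2]:
            b=np.array(q['box']).round().astype(int); m=P[b[1]:b[3],b[0]:b[2]].reshape(-1,3)
            print(t,round(q['score'],2),b,np.nanpercentile(m,[2,98],axis=0).round(3).tolist())
E
```

```text
pics
{'time_s': np.float64(0.0), 'joints': array([ 1.249,  0.468, -0.012,  1.604,  0.006,  1.071, -0.056]), 'dq': array([ 0.002, -0.001,  0.001,  0.   , -0.   ,  0.   ,  0.002]), 'joint_torque': array([ 0.0000e+00, -5.2057e+01, -1.3000e-02, -2.4374e+01, -5.7000e-02,
        1.7000e-02,  0.0000e+00]), 'ee_pos': array([ 0.179, -0.624,  0.214]), 'ee_rot': array([ 0.99 ,  0.139, -0.   , -0.001]), 'force': array([0.127, 0.335, 0.436]), 'ft_torque': array([-0.045,  0.004, -0.003]), 'gripper_force': np.float64(0.0), 'finger_gap': np.float64(0.995)}
[[ 0.961  0.275 -0.001]
 [ 0.275 -0.961  0.002]
 [-0.    -0.002 -1.   ]]
scene 470.85920258565704 [[-0.443, 0.685, -0.579, 1.085], [0.897, 0.339, -0.285, 0.251], [0.001, -0.646, -0.764, 0.695], [0.0, 0.0, 0.0, 1.0]] 0.99591796875
jar 0.59 [312 191 340 256] [[0.532, -0.021, 0.02], [0.634, 0.059, 0.13]]
shaker 0.85 [270 194 298 251] [[0.458, -0.132, -0.0], [0.623, -0.032, 0.137]]
canister 0.79 [326 230 358 284] [[0.513, 0.017, 0.014], [0.635, 0.085, 0.128]]
canister 0.42 [288 234 319 271] [[0.582, -0.048, 0.016], [0.651, 0.019, 0.071]]
cup 0.57 [28
[... 751 characters left out ...]
6666666
jar 0.98 [304 267 339 302] [[0.528, -0.032, 0.011], [0.59, 0.03, 0.131]]
shaker 0.8 [343 248 377 278] [[0.568, -0.105, 0.011], [0.625, -0.043, 0.142]]
canister 0.55 [276 238 300 266] [[0.594, 0.038, 0.013], [0.648, 0.081, 0.128]]
cup 0.69 [312 231 341 264] [[0.597, -0.038, 0.012], [0.659, 0.014, 0.071]]
saucer 0.91 [126 288 197 363] [[0.425, 0.237, -0.003], [0.559, 0.366, 0.018]]
saucer 0.57 [275 240 305 265] [[0.594, 0.03, 0.012], [0.643, 0.083, 0.128]]
tray 0.66 [427 253 511 409] [[0.329, -0.353, -0.003], [0.606, -0.199, 0.017]]
jug 0.68 [202 150 241 206] [[0.715, 0.148, -0.003], [0.825, 0.223, 0.091]]
teaspoon 0.88 [415 138 440 205] [[0.71, -0.236, -0.004], [0.836, -0.188, 0.009]]
```

View pics/top0.png

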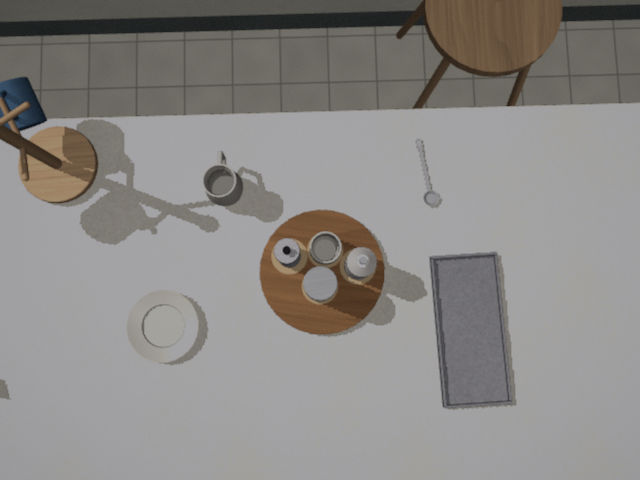

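View pics/scene0.png

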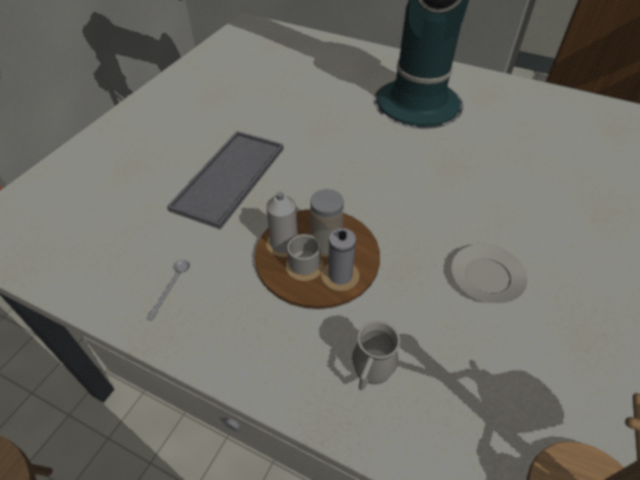

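```bash
cat > fit.py <<'E'
from h import *
from scipy.optimize import least_squares
def circ(Q,r=None):
    f=lambda x:np.hypot(Q[:,0]-x[0],Q[:,1]-x[1])-(r or x[2])
    x=least_squares(f,[*Q[:,:2].mean(0),r or .03],loss='soft_l1',f_scale=.002).x
    return x.round(4),np.abs(f(x)).mean().round(4),len(Q)
def band(P,x0,x1,y0,y1,z0,z1):
    Q=P.reshape(-1,3);return Q[(Q[:,0]>x0)&(Q[:,0]<x1)&(Q[:,1]>y0)&(Q[:,1]<y1)&(Q[:,2]>z0)&(Q[:,2]<z1)]
E
python3 - <<'E'
from fit import *
B={'jar':(.51,.62,-.045,.035),'shaker':(.55,.65,-.12,-.04),'canister':(.575,.665,.03,.1),'cup':(.58,.68,-.045,.03)}
for n in ['top','scene']:
    P=np.load(n+'.npz')['P']
    for k,b in B.items():
        Q=band(P,*b,.03,.2)
        z=np.nanpercentile(Q[:,2],[50,90,98,99.8]).round(3)
        zr={'jar':(.1,.135),'shaker':(.04,.117),'canister':(.11,.122),'cup':(.064,.075)}[k]
        T=band(P,*b,*zr)
        h=cv2.minEnclosingCircle(T[:,:2].astype(np.float32))
        print(n,k,z,np.round(h,4) if 0 else (np.round(h[0],4),round(h[1],4)),circ(T,{'jar':None,'shaker':.026,'canister':.022,'cup':.0275}[k]) ,T[:,:2].mean(0).round(4))
    Q=band(P,.38,.58,.2,.4,.012,.022); print('saucer rim',circ(Q,.0655),circ(Q))
    # board rim: top surface
    Q=band(P,.4,.75,-.16,.16,.010,.018); print('board',cv2.minEnclosingCircle(Q[:,:2].astype(np.float32)))
    Q=band(P,.3,.64,-.38,-.18,.012,.02); print('tray',cv2.minAreaRect(Q[:,:2].astype(np.float32)), len(Q))
E
```

```text
top jar [0.127 0.13  0.131 0.133] (array([ 0.5683, -0.0098]), 0.0467) (array([0.5568, 0.0027, 0.0207]), np.float64(0.0061), 963) [0.557  0.0024]
top shaker [0.122 0.133 0.142 0.146] (array([ 0.5921, -0.0688]), 0.0258) (array([ 0.5928, -0.0693,  0.026 ]), np.float64(0.0012), 212) [ 0.5849 -0.0622]
top canister [0.115 0.119 0.129 0.131] (array([0.6147, 0.0587]), 0.0224) (array([0.6157, 0.0595, 0.022 ]), np.float64(0.0061), 463) [0.6142 0.0585]
top cup [0.068 0.125 0.129 0.131] (array([ 0.6174, -0.0167]), 0.0389) (array([ 0.6241, -0.0087,  0.0275]), np.float64(0.0012), 193) [ 0.624  -0.0094]
saucer rim (array([0.4913, 0.2972, 0.0655]), np.float64(0.0058), 1333) (array([0.4912, 0.2976, 0.061 ]), np.float64(0.0043), 1333)
board ((0.5850651860237122, -0.0018371236510574818), 0.11784710735082626)
tray ((0.4704422950744629, -0.27468231320381165), (0.2801380455493927, 0.12659208476543427), 2.3951683044433594) 1180
scene jar [0.099 0.129 0.13  0.131] (array([ 0.5703, -0.0087]), 0.0471) (array([0.5605, 0.0041, 0.0231]), np.float64(0.0054), 1018) [0.5648 0.005 ]
scene shaker [0.101 0.131 0.141 0.144] (array([ 0.5921, -0.0681]), 0.0265) (array([ 0.5898, -0.0701,  0.026 ]), np.float64(0.0007), 846) [ 0.6072 -0.0596]
scene canister [0.097 0.118 0.128 0.13 ] (array([0.6135, 0.0581]), 0.0232) (array([0.6104, 0.0572, 0.022 ]), np.float64(0.0053), 419) [0.6172 0.0599]
scene cup [0.062 0.107 0.127 0.129] (array([ 0.6098, -0.0117]), 0.0425) (array([ 0.6217, -0.0082,  0.0275]), np.float64(0.0046), 349) [ 0.615  -0.0072]
saucer rim (array([0.49  , 0.2966, 0.0655]), np.float64(0.0064), 1412) (array([0.4889, 0.2971, 0.06  ]), np.float64(0.0044), 1412)
board ((0.6109250783920288, 0.037648722529411316), 0.16574762761592865)
tray ((0.4689792990684509, -0.27509909868240356), (0.28233301639556885, 0.12811708450317383), 2.4985544681549072) 843
```

The top view shows the jar at about (320,285), shaker (360,265), canister (288,252), cup (325,248), tray (470,330) and saucer (163,326). The scene view agrees. The layout fits board centre (0.585, -0.002) and yaw -10° to within about 1 mm.

I'll turn the tool to line up with the board first.

```bash
cat > go.py <<'E'
import sys
from h import *
# usage: go.py x y z [yaw_deg] -> remaining shift in tool axes, units of 50 mm
G={'jar':(.5574,.0030),'shaker':(.5922,-.0690),'canister':(.6150,.0589),'cup':(.6244,-.0088),'saucer':(.4905,.297),'A':(.550,-.2714),'B':(.470,-.2748),'C':(.390,-.278)}
a=sys.argv[1:]
p=[*G[a[0]],float(a[1])] if a[0] in G else [float(v) for v in a[:3]]
s=status.observe(); M=R.from_quat(s['ee_rot'])
print('tcp',np.round(s['ee_pos'],4),'shift',(M.inv().apply(np.array(p)-s['ee_pos'])/.05).round(2))
Rd=R.from_matrix(np.array([[.985,-.174,0],[-.174,-.985,0],[0,0,-1]]).T)
print('turn',(M.inv()*Rd).as_rotvec().round(3),'gap',round(float(s['finger_gap']),3),'t',round(float(s['time_s']),1),'F',np.round(s['force'],1))
E
python3 -m creep '[[0,0,-0.15,0,0,0.114,1],[0,0,-0.15,0,0,0.114,1],[0,0,-0.15,0,0,0.114,1],[0,0,-0.1,0,0,0.114,1],[0,0,0,0,0,0,1]]'; python3 go.py jar .235
```

```text
time_s: 1.5
ee_pos: [0.179, -0.6254, 0.243]
ee_rot: [0.996, -0.089, 0.0, 0.001]
force: [0.2, -0.3, -0.1]
finger_gap: 1.001
gripper_force: 0.0
tcp [ 0.179  -0.6254  0.243 ] shift [  5.23 -13.71   0.14]
turn [ 0.002 -0.001 -0.003] gap 1.001 t 1.5 F [ 0.2 -0.3 -0.1]
```

```bash
python3 -m creep '[[0.3,-0.8,0,0,0,0,1],[0.3,-0.8,0,0,0,0,1],[0.3,-0.8,0,0,0,0,1],[0.3,-0.8,0,0,0,0,1],[0.3,-0.8,0,0,0,0,1]]'; python3 go.py jar .235
```

```text
time_s: 2.0
ee_pos: [0.2885, -0.4396, 0.2419]
ee_rot: [0.996, -0.087, -0.0, 0.0]
force: [0.2, -0.4, 1.3]
finger_gap: 0.997
gripper_force: 0.0
tcp [ 0.2885 -0.4396  0.2419] shift [ 3.76 -9.65  0.14]
turn [0.    0.    0.001] gap 0.997 t 2.0 F [ 0.2 -0.4  1.3]
```

```bash
python3 -m creep '[[0.3,-0.8,0,0,0,0,1],[0.3,-0.8,0,0,0,0,1],[0.3,-0.8,0,0,0,0,1],[0.3,-0.8,0,0,0,0,1],[0.3,-0.8,0,0,0,0,1]]'; python3 go.py jar .235
```

```text
time_s: 2.5
ee_pos: [0.3976, -0.256, 0.2421]
ee_rot: [0.996, -0.087, 0.0, 0.0]
force: [0.8, -0.6, 0.3]
finger_gap: 1.002
gripper_force: 0.0
tcp [ 0.3976 -0.256   0.2421] shift [ 2.25 -5.66  0.14]
turn [ 0.    -0.     0.001] gap 1.002 t 2.5 F [ 0.8 -0.6  0.3]
```

```bash
python3 -m creep '[[0.45,-1,0,0,0,0,1],[0.45,-1,0,0,0,0,1],[0.45,-1,0,0,0,0,1],[0.45,-1,0,0,0,0,1],[0.3,-1,0,0,0,0,1]]'; python3 -m creep '[[0.15,-0.6,0,0,0,0,1],[0,0,0,0,0,0,1],[0,0,0,0,0,0,1]]'; python3 go.py jar .068
python3 - <<'E'
from h import *
p,d,P,c,T=snap('wrist','w1.png'); 
for t in ['jar','shaker','canister','cup']:
    for q in eyes.look_for('wrist',t)[:1]:
        b=np.array(q['box']).round().astype(int);m=P[b[1]:b[3],b[0]:b[2]].reshape(-1,3)
        print(t,q['score'],b,np.nanpercentile(m,[2,98],axis=0).round(3).tolist())
np.savez('w1.npz',P=P)
E
```

```text
time_s: 3.0
ee_pos: [0.5337, -0.0466, 0.242]
ee_rot: [0.996, -0.087, 0.0, 0.0]
force: [0.0, -0.1, 0.3]
finger_gap: 1.001
gripper_force: 0.0
time_s: 3.3
ee_pos: [0.545, -0.0195, 0.2416]
ee_rot: [0.996, -0.087, -0.0, 0.0]
force: [-0.2, -0.8, -0.4]
finger_gap: 1.0
gripper_force: 0.0
tcp [ 0.545  -0.0195  0.2416] shift [ 0.17 -0.49  3.47]
turn [0.    0.001 0.001] gap 1.0 t 3.3 F [-0.2 -0.8 -0.4]
jar 0.79 [251 170 328 255] [[0.498, -0.028, 0.013], [0.589, 0.056, 0.129]]
shaker 0.59 [333 128 403 194] [[0.549, -0.111, 0.013], [0.617, -0.042, 0.142]]
canister 0.7 [174 131 254 187] [[0.584, 0.037, -0.001], [0.642, 0.127, 0.128]]
cup 0.78 [260  96 325 163] [[0.596, -0.039, 0.013], [0.66, 0.027, 0.07]]
```

View pics/w1.png

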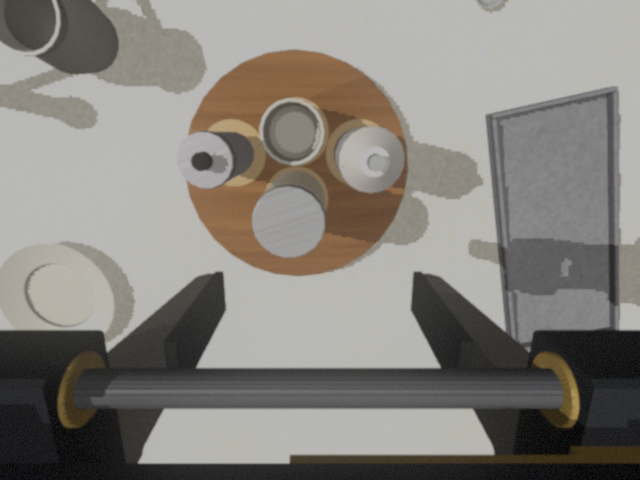

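The wrist view shows the jar lid at (289,221), canister knob (202,160), shaker spout (377,161) and cup (293,131). I'll refine the positions from this second viewpoint.

```bash
python3 - <<'E'
from fit import *
P=np.load('w1.npz')['P']; f=lambda Q:(tuple(np.round(cv2.minEnclosingCircle(Q[:,:2].astype(np.float32))[0],4)),round(cv2.minEnclosingCircle(Q[:,:2].astype(np.float32))[1],4))
print('jarlid',f(band(P,.515,.6,-.035,.045,.122,.135)))
print('spout',f(band(P,.55,.64,-.12,-.04,.134,.15)),'knob',f(band(P,.57,.66,.03,.1,.1225,.135)),'can',f(band(P,.57,.66,.03,.1,.112,.1205)))
print('cuprim',circ(band(P,.585,.67,-.045,.03,.064,.074),.0275))
Q=band(P,.4,.75,-.16,.16,.010,.018); print('board',f(Q))
for n in ['top','scene']:
  P=np.load(n+'.npz')['P'];print(n,'jarlid',f(band(P,.515,.6,-.035,.035,.124,.135)),'spout',f(band(P,.55,.64,-.12,-.04,.136,.15)),'knob',f(band(P,.57,.66,.04,.1,.1235,.135)))
E
```

```text
jarlid ((np.float64(0.5583), np.float64(0.0031)), 0.029)
spout ((np.float64(0.5925), np.float64(-0.0707)), 0.008) knob ((np.float64(0.6155), np.float64(0.0589)), 0.0071) can ((np.float64(0.6158), np.float64(0.059)), 0.022)
cuprim (array([ 0.6248, -0.0087,  0.0275]), np.float64(0.0016), 880)
board ((np.float64(0.6245), np.float64(0.0324)), 0.169)
top jarlid ((np.float64(0.5574), np.float64(0.0031)), 0.0288) spout ((np.float64(0.5873), np.float64(-0.07)), 0.0018) knob ((np.float64(0.6143), np.float64(0.0589)), 0.0066)
scene jarlid ((np.float64(0.5563), np.float64(0.0026)), 0.0295) spout ((np.float64(0.5906), np.float64(-0.07)), 0.0066) knob ((np.float64(0.6138), np.float64(0.058)), 0.0075)
```

```bash
python3 -m creep '[[0.18,-0.49,0,0,0,0,1],[0,0,0,0,0,0,1],[0,0,0.6,0,0,0,1],[0,0,0.6,0,0,0,1],[0,0,0,0,0,0,1]]'; python3 go.py jar .068
```

```text
time_s: 4.05
ee_pos: [0.5553, 0.0013, 0.1786]
ee_rot: [0.996, -0.089, -0.004, 0.001]
force: [-0.5, -0.9, 0.4]
finger_gap: 1.0
gripper_force: 0.0
tcp [0.5553 0.0013 0.1786] shift [ 0.05 -0.05  2.21]
turn [ 0.002  0.007 -0.003] gap 1.0 t 4.0 F [-0.5 -0.9  0.4]
```

```bash
python3 -m creep '[[0.05,-0.05,0.4,0,0,0,1],[0,0,0.6,0,0,0,1],[0,0,0.6,0,0,0,1],[0,0,0.6,0,0,0,1],[0,0,0,0,0,0,1]]';  python3 -m creep '[[0,0,0,0,0,0,-1],[0,0,0,0,0,0,-1],[0,0,0,0,0,0,-1],[0,0,0,0,0,0,-1],[0,0,0,0,0,0,-1]]'; python3 go.py jar .225
```

```text
time_s: 4.55
ee_pos: [0.5591, 0.0037, 0.0699]
ee_rot: [0.996, -0.089, -0.003, 0.001]
force: [-1.1, -0.2, -0.3]
finger_gap: 0.998
gripper_force: 0.0
time_s: 5.05
ee_pos: [0.5622, 0.0031, 0.0735]
ee_rot: [0.996, -0.089, 0.001, 0.001]
force: [-1.1, -4.0, 5.9]
finger_gap: 0.647
gripper_force: 30.0
tcp [0.5622 0.0031 0.0735] shift [-0.09  0.02 -3.03]
turn [ 0.002 -0.002 -0.003] gap 0.647 t 5.0 F [-1.1 -4.   5.9]
```

```bash
python3 -m creep '[[0,0,0,0,0,0,-1],[0,0,0,0,0,0,-1]]'; python3 go.py jar .225; python3 go.py jar .225
```

```text
time_s: 5.25
ee_pos: [0.5622, 0.0031, 0.0735]
ee_rot: [0.996, -0.089, 0.001, 0.001]
force: [-0.9, -4.2, 6.7]
finger_gap: 0.646
gripper_force: 30.0
tcp [0.5622 0.0031 0.0735] shift [-0.09  0.02 -3.03]
turn [ 0.002 -0.002 -0.003] gap 0.646 t 5.2 F [-0.9 -4.2  6.7]
tcp [0.5622 0.0031 0.0735] shift [-0.09  0.02 -3.03]
turn [ 0.002 -0.002 -0.003] gap 0.646 t 5.2 F [-0.9 -4.2  6.7]
```

```bash
python3 -m creep '[[0,0,-0.2,0,0,0,-1],[0,0,-0.3,0,0,0,-1],[0,0,-0.4,0,0,0,-1],[0,0,-0.4,0,0,0,-1],[0,0,0,0,0,0,-1]]'; python3 go.py jar .225; python3 - <<'E'
from fit import *
p,d,P,c,T=snap('scene','s1.png')
b=p[140:320,230:410];cv2.imwrite('pics/s1c.png',cv2.resize(b,(720,720))[:600,:,::-1])
E
```

```text
time_s: 5.75
ee_pos: [0.5634, 0.0056, 0.1404]
ee_rot: [0.996, -0.088, 0.003, -0.001]
force: [0.2, 0.3, -3.9]
finger_gap: 0.649
gripper_force: 29.9
tcp [0.5634 0.0056 0.1404] shift [-0.1   0.07 -1.69]
turn [-0.002 -0.006 -0.002] gap 0.649 t 5.8 F [ 0.2  0.3 -3.9]
```

View pics/s1c.png

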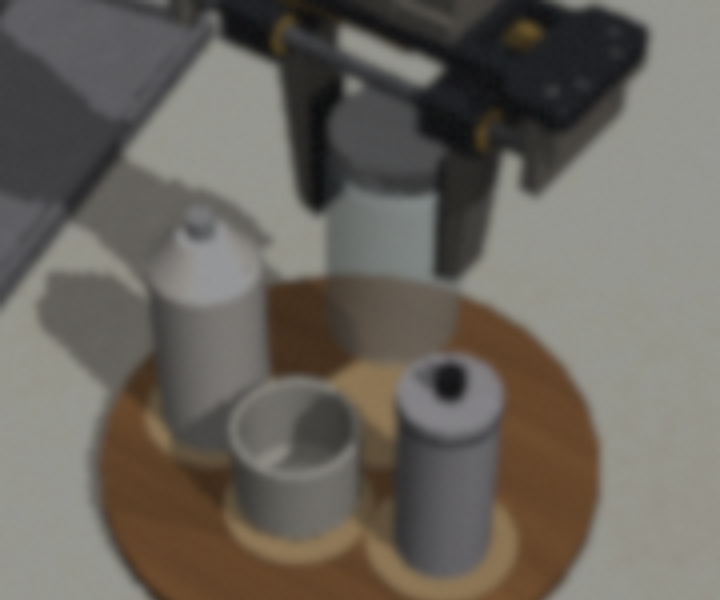

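The jar hangs upright between the fingers at (385,240) in the crop, and its spot is free. The other three things are undisturbed.

```bash
python3 -m creep '[[0,0,-0.4,0,0,0,-1],[0,0,-0.5,0,0,0,-1],[0,0,-0.5,0,0,0,-1],[0,0,-0.35,0,0,0,-1],[0,0,0,0,0,0,-1]]'; python3 go.py C .225
```

```text
time_s: 6.3
ee_pos: [0.5623, 0.0052, 0.226]
ee_rot: [0.996, -0.088, 0.002, -0.0]
force: [0.0, 0.6, -3.5]
finger_gap: 0.65
gripper_force: 29.9
tcp [0.5623 0.0052 0.226 ] shift [-2.4   6.18  0.01]
turn [-0.001 -0.003 -0.002] gap 0.65 t 6.3 F [ 0.   0.6 -3.5]
```

```bash
python3 -m creep '[[-0.2,0.4,0,0,0,0,-1],[-0.3,0.7,0,0,0,0,-1],[-0.3,0.8,0,0,0,0,-1],[-0.3,0.8,0,0,0,0,-1],[-0.3,0.8,0,0,0,0,-1]]';python3 -m creep '[[-0.3,0.8,0,0,0,0,-1],[-0.3,0.8,0,0,0,0,-1],[-0.3,0.6,0,0,0,0,-1],[-0.1,0.4,0,0,0,0,-1],[0,0,0,0,0,0,-1]]'; python3 go.py C .067
```

```text
time_s: 6.8
ee_pos: [0.4594, -0.156, 0.2226]
ee_rot: [0.996, -0.088, -0.002, -0.0]
force: [1.3, -0.3, -4.5]
finger_gap: 0.648
gripper_force: 29.9
time_s: 7.3
ee_pos: [0.3865, -0.2768, 0.2227]
ee_rot: [0.996, -0.091, -0.002, -0.0]
force: [-0.3, 0.6, -3.9]
finger_gap: 0.65
gripper_force: 29.9
tcp [ 0.3865 -0.2768  0.2227] shift [0.08 0.01 3.11]
turn [ 0.     0.003 -0.008] gap 0.65 t 7.3 F [-0.3  0.6 -3.9]
```

```bash
python3 -m creep '[[0.16,0.05,0.3,0,0,0,-1],[0,0,0.7,0,0,0,-1],[0,0,0.7,0,0,0,-1],[0,0,0.6,0,0,0,-1],[0,0,0.4,0,0,0,-1]]';python3 -m creep '[[0,0,0.2,0,0,0,-1],[0,0,0,0,0,0,-1]]'; python3 go.py C .0645
```

```text
time_s: 7.8
ee_pos: [0.3954, -0.2758, 0.0862]
ee_rot: [0.996, -0.088, -0.002, -0.002]
force: [0.1, 0.5, -4.6]
finger_gap: 0.646
gripper_force: 29.9
time_s: 8.0
ee_pos: [0.396, -0.2766, 0.0778]
ee_rot: [0.996, -0.088, -0.002, -0.001]
force: [-0.1, 0.3, -4.7]
finger_gap: 0.646
gripper_force: 29.9
tcp [ 0.396  -0.2766  0.0778] shift [-0.11  0.05  0.27]
turn [-0.002  0.004 -0.001] gap 0.646 t 8.0 F [-0.1  0.3 -4.7]
```

```bash
python3 -m creep '[[0,0,0.12,0,0,0,-1],[0,0,0.08,0,0,0,-1],[0,0,0,0,0,0,-1]]'; python3 -m creep '[[0,0,0.06,0,0,0,-1],[0,0,0,0,0,0,-1]]'; python3 go.py C .0645
```

```text
time_s: 8.3
ee_pos: [0.397, -0.2782, 0.0697]
ee_rot: [0.996, -0.089, 0.0, 0.0]
force: [0.3, -0.4, -3.3]
finger_gap: 0.65
gripper_force: 29.9
time_s: 8.5
ee_pos: [0.3969, -0.2782, 0.0667]
ee_rot: [0.996, -0.089, 0.0, 0.0]
force: [-0.1, 0.4, -4.1]
finger_gap: 0.648
gripper_force: 29.9
tcp [ 0.3969 -0.2782  0.0667] shift [-0.14  0.02  0.04]
turn [ 0.    -0.    -0.003] gap 0.648 t 8.5 F [-0.1  0.4 -4.1]
```

Not touching down yet; still 2 mm to go.

```bash
python3 -m creep '[[0,0,0.04,0,0,0,-1],[0,0,0.02,0,0,0,-1],[0,0,0,0,0,0,-1]]'; python3 go.py C .0645
```

```text
time_s: 8.8
ee_pos: [0.3974, -0.2785, 0.0644]
ee_rot: [0.996, -0.089, 0.0, 0.0]
force: [-1.9, 0.5, 4.6]
finger_gap: 0.646
gripper_force: 29.9
tcp [ 0.3974 -0.2785  0.0644] shift [-0.15  0.02 -0.  ]
turn [ 0.001 -0.001 -0.003] gap 0.646 t 8.8 F [-1.9  0.5  4.6]
```

```bash
python3 -m creep '[[0,0,0.03,0,0,0,-1],[0,0,0,0,0,0,-1]]'; python3 go.py C .0645
```

```text
time_s: 9.0
ee_pos: [0.3975, -0.2791, 0.064]
ee_rot: [0.996, -0.089, 0.001, 0.001]
force: [-3.6, 0.8, 15.8]
finger_gap: 0.643
gripper_force: 30.0
tcp [ 0.3975 -0.2791  0.064 ] shift [-0.15  0.   -0.01]
turn [ 0.001 -0.002 -0.003] gap 0.643 t 9.0 F [-3.6  0.8 15.8]
```

```bash
python3 -m creep '[[0,0,-0.03,0,0,0,-1],[0,0,0,0,0,0,0.6],[0,0,0,0,0,0,0.6],[0,0,0,0,0,0,0.6],[0,0,0,0,0,0,0.6]]';python3 -m creep '[[0,0,-0.3,0,0,0,0.6],[0,0,-0.7,0,0,0,0.6],[0,0,-0.8,0,0,0,0.6],[0,0,-0.8,0,0,0,0.6],[0,0,-0.6,0,0,0,1]]'; python3 go.py shaker .225;  python3 - <<'E'
from fit import *
p,d,P,c,T=snap('top','t2.png')
Q=band(P,.34,.44,-.33,-.23,.108,.14);print(cv2.minEnclosingCircle(Q[:,:2].astype(np.float32)),np.median(Q[:,2]))
E
```

```text
time_s: 9.5
ee_pos: [0.3969, -0.2781, 0.0635]
ee_rot: [0.996, -0.088, -0.0, -0.0]
force: [-0.1, 0.5, -0.6]
finger_gap: 0.799
gripper_force: 0.0
time_s: 10.0
ee_pos: [0.3974, -0.2784, 0.2261]
ee_rot: [0.996, -0.088, 0.001, 0.001]
force: [0.4, 0.1, 1.1]
finger_gap: 0.864
gripper_force: 0.0
tcp [ 0.3974 -0.2784  0.2261] shift [ 3.1  -4.81  0.02]
turn [ 0.001 -0.002 -0.002] gap 0.864 t 10.0 F [0.4 0.1 1.1]
((0.0, 0.0), 0.0) nan
  return _methods._mean(a, axis=axis, dtype=dtype,
  ret = ret.dtype.type(ret / rcount)
```

```bash
python3 -m creep '[[0.5,-0.8,0,0,0,0,1],[0.6,-1,0,0,0,0,1],[0.6,-0.9,0,0,0,0,1],[0.6,-0.9,0,0,0,0,1],[0.5,-0.8,0,0,0,0,1]]';python3 -m creep '[[0.3,-0.41,0,0,0,0,1],[0,0,0,0,0,0,1],[0,0,0,0,0,0,1]]'; python3 go.py shaker .08;  python3 - <<'E'
from fit import *
p,d,P,c,T=snap('top','t2.png')
Q=band(P,.34,.44,-.33,-.23,.108,.14);print(cv2.minEnclosingCircle(Q[:,:2].astype(np.float32)),np.median(Q[:,2]))
p,d,P,c,T=snap('wrist')
for b in [(.55,.64,-.12,-.04,.134,.15)]:print('spout',cv2.minEnclosingCircle(band(P,*b)[:,:2].astype(np.float32)))
E
```

```text
time_s: 10.55
ee_pos: [0.5636, -0.0967, 0.2233]
ee_rot: [0.996, -0.088, 0.0, -0.0]
force: [0.9, -0.4, -0.2]
finger_gap: 0.998
gripper_force: 0.0
time_s: 10.85
ee_pos: [0.5803, -0.0809, 0.2228]
ee_rot: [0.996, -0.088, -0.001, 0.0]
force: [0.0, -0.3, -0.0]
finger_gap: 0.998
gripper_force: 0.0
tcp [ 0.5803 -0.0809  0.2228] shift [ 0.2  -0.28  2.85]
turn [ 0.     0.001 -0.002] gap 0.998 t 10.8 F [ 0.  -0.3 -0. ]
((0.39239072799682617, -0.27760815620422363), 0.02888425439596176) 0.11869538177281747
spout ((0.5932252407073975, -0.06889288872480392), 0.006314121652394533)
```

```bash
python3 -m creep '[[0.18,-0.27,0,0,0,0,1],[0,0,0.7,0,0,0,1],[0,0,0.6,0,0,0,1],[0,0,0.4,0,0,0,1],[0,0,0,0,0,0,1]]'; python3 go.py shaker .08
```

```text
time_s: 11.45
ee_pos: [0.5901, -0.0692, 0.1358]
ee_rot: [0.996, -0.089, -0.003, -0.0]
force: [0.1, -0.4, -0.9]
finger_gap: 0.999
gripper_force: 0.0
tcp [ 0.5901 -0.0692  0.1358] shift [ 0.05 -0.01  1.12]
turn [ 0.     0.005 -0.003] gap 0.999 t 11.4 F [ 0.1 -0.4 -0.9]
```

```bash
python3 -m creep '[[0,0,0.5,0,0,0,1],[0,0,0.4,0,0,0,1],[0,0,0.22,0,0,0,1],[0,0,0,0,0,0,1],[0,0,0,0,0,0,1]]'; python3 go.py shaker .08
```

```text
time_s: 11.95
ee_pos: [0.5928, -0.0692, 0.0837]
ee_rot: [0.996, -0.089, 0.001, -0.0]
force: [-0.4, 0.5, -0.1]
finger_gap: 0.999
gripper_force: 0.0
tcp [ 0.5928 -0.0692  0.0837] shift [-0.01 -0.    0.07]
turn [-0.    -0.002 -0.003] gap 0.999 t 11.9 F [-0.4  0.5 -0.1]
```

```bash
python3 -m creep '[[0,0,0.06,0,0,0,-1],[0,0,0,0,0,0,-1],[0,0,0,0,0,0,-1],[0,0,0,0,0,0,-1],[0,0,0,0,0,0,-1]]'; python3 -m creep '[[0,0,0,0,0,0,-1],[0,0,0,0,0,0,-1]]'; python3 go.py shaker .235
```

```text
time_s: 12.45
ee_pos: [0.5921, -0.0692, 0.0798]
ee_rot: [0.996, -0.089, 0.0, 0.0]
force: [0.0, -0.2, -0.1]
finger_gap: 0.59
gripper_force: 0.0
time_s: 12.65
ee_pos: [0.592, -0.0694, 0.0797]
ee_rot: [0.996, -0.089, 0.0, 0.0]
force: [0.4, -0.6, 1.5]
finger_gap: 0.558
gripper_force: 30.0
tcp [ 0.592  -0.0694  0.0797] shift [ 0.   -0.01 -3.11]
turn [ 0.    -0.    -0.003] gap 0.558 t 12.7 F [ 0.4 -0.6  1.5]
```

```bash
python3 -m creep '[[0,0,-0.3,0,0,0,-1],[0,0,-0.6,0,0,0,-1],[0,0,-0.6,0,0,0,-1],[0,0,-0.5,0,0,0,-1],[0,0,0,0,0,0,-1]]'; python3 -m creep '[[0,0.4,0,0,0,0,-1],[0,0.8,0,0,0,0,-1],[0,0.8,0,0,0,0,-1],[0,0.8,0,0,0,0,-1],[0,0.7,0,0,0,0,-1]]';python3 go.py A .075
```

```text
time_s: 13.15
ee_pos: [0.5944, -0.0691, 0.1838]
ee_rot: [0.996, -0.088, 0.004, 0.0]
force: [0.1, -0.7, -2.5]
finger_gap: 0.549
gripper_force: 30.0
time_s: 13.65
ee_pos: [0.5594, -0.2433, 0.178]
ee_rot: [0.996, -0.089, -0.001, -0.0]
force: [0.5, 0.6, -3.7]
finger_gap: 0.56
gripper_force: 30.0
tcp [ 0.5594 -0.2433  0.178 ] shift [-0.08  0.59  2.06]
turn [ 0.     0.003 -0.003] gap 0.56 t 13.7 F [ 0.5  0.6 -3.7]
```

```bash
python3 -m creep '[[-0.08,0.5,0,0,0,0,-1],[0,0.1,0.4,0,0,0,-1],[0,0,0.6,0,0,0,-1],[0,0,0.6,0,0,0,-1],[0,0,0.3,0,0,0,-1]]'; python3 -m creep '[[0,0,0.1,0,0,0,-1],[0,0,0,0,0,0,-1],[0,0,0,0,0,0,-1]]';python3 go.py A .0707
```

```text
time_s: 14.15
ee_pos: [0.5492, -0.2692, 0.0806]
ee_rot: [0.996, -0.089, -0.003, -0.001]
force: [-0.4, 0.4, -3.0]
finger_gap: 0.558
gripper_force: 30.0
time_s: 14.45
ee_pos: [0.5528, -0.2705, 0.0807]
ee_rot: [0.996, -0.088, 0.001, 0.0]
force: [0.4, 0.2, -2.1]
finger_gap: 0.558
gripper_force: 30.0
tcp [ 0.5528 -0.2705  0.0807] shift [-0.05  0.03  0.2 ]
turn [ 0.    -0.002 -0.002] gap 0.558 t 14.4 F [ 0.4  0.2 -2.1]
```

```bash
python3 -m creep '[[0,0,0.1,0,0,0,-1],[0,0,0.06,0,0,0,-1],[0,0,0,0,0,0,-1],[0,0,0.04,0,0,0,-1],[0,0,0,0,0,0,-1]]'; python3 go.py A .0707
```

```text
time_s: 14.95
ee_pos: [0.5523, -0.2705, 0.0706]
ee_rot: [0.996, -0.089, 0.0, 0.0]
force: [-1.3, 0.8, 3.6]
finger_gap: 0.557
gripper_force: 30.0
tcp [ 0.5523 -0.2705  0.0706] shift [-0.04  0.03 -0.  ]
turn [ 0.    -0.001 -0.003] gap 0.557 t 14.9 F [-1.3  0.8  3.6]
```

```bash
python3 -m creep '[[0,0,0,0,0,0,0.6],[0,0,0,0,0,0,0.6],[0,0,0,0,0,0,0.6],[0,0,0,0,0,0,0.6]]';python3 -m creep '[[0,0,-0.3,0,0,0,0.6],[0,0,-0.7,0,0,0,0.6],[0,0,-0.8,0,0,0,0.6],[0,0,-0.8,0,0,0,0.6],[0,0,-0.5,0,0,0,1]]'; python3 go.py canister .225
```

```text
time_s: 15.35
ee_pos: [0.5519, -0.2703, 0.0695]
ee_rot: [0.996, -0.088, 0.0, 0.0]
force: [-0.1, 0.2, 0.2]
finger_gap: 0.802
gripper_force: 0.0
time_s: 15.85
ee_pos: [0.5531, -0.2706, 0.2293]
ee_rot: [0.996, -0.088, 0.002, 0.001]
force: [-0.2, -0.1, -0.7]
finger_gap: 0.862
gripper_force: 0.0
tcp [ 0.5531 -0.2706  0.2293] shift [ 0.06 -6.71  0.08]
turn [ 0.001 -0.005 -0.002] gap 0.862 t 15.8 F [-0.2 -0.1 -0.7]
```

```bash
python3 -m creep '[[0,-0.6,0,0,0,0,1],[0.03,-1,0,0,0,0,1],[0.03,-1,0,0,0,0,1],[0.03,-1,0,0,0,0,1],[0.03,-1,0,0,0,0,1]]';python3 -m creep '[[0.03,-0.9,0,0,0,0,1],[0,-0.6,0,0,0,0,1],[0,-0.3,0,0,0,0,1],[0,0,0,0,0,0,1],[0,0,0,0,0,0,1]]'; python3 go.py canister .08;  python3 - <<'E'
from fit import *
p,d,P,c,T=snap('top','t3.png')
f=lambda *b:print(cv2.minEnclosingCircle(band(P,*b)[:,:2].astype(np.float32)))
f(.34,.44,-.33,-.23,.108,.14);f(.5,.6,-.33,-.23,.125,.15);f(.5,.6,-.33,-.23,.095,.11)
p,d,P,c,T=snap('wrist');f(.57,.66,.03,.1,.1225,.135)
E
```

```text
time_s: 16.35
ee_pos: [0.5986, -0.0432, 0.2261]
ee_rot: [0.996, -0.089, 0.001, 0.0]
force: [0.1, 0.5, 0.4]
finger_gap: 0.996
gripper_force: 0.0
time_s: 16.85
ee_pos: [0.6157, 0.0412, 0.2248]
ee_rot: [0.996, -0.089, 0.0, 0.001]
force: [-0.7, 0.0, -0.8]
finger_gap: 0.997
gripper_force: 0.0
tcp [0.6157 0.0412 0.2248] shift [-0.08 -0.35  2.9 ]
turn [ 0.001 -0.    -0.004] gap 0.997 t 16.9 F [-0.7  0.  -0.8]
((0.3924044370651245, -0.27666324377059937), 0.029467737302184105)
((0.551699161529541, -0.2702082097530365), 0.010978177189826965)
((0.5526240468025208, -0.2694358825683594), 0.02607746794819832)
((0.6156541705131531, 0.05895441398024559), 0.007014540955424309)
```

```bash
python3 -m creep '[[-0.08,-0.35,0,0,0,0,1],[0,0,0.5,0,0,0,1],[0,0,0.7,0,0,0,1],[0,0,0.7,0,0,0,1],[0,0,0.4,0,0,0,1]]';python3 -m creep '[[0,0,0.3,0,0,0,1],[0,0,0.2,0,0,0,1],[0,0,0,0,0,0,1],[0,0,0,0,0,0,1]]'; python3 go.py canister .08
```

```text
time_s: 17.45
ee_pos: [0.6134, 0.0583, 0.1068]
ee_rot: [0.996, -0.09, -0.002, 0.001]
force: [0.3, -0.1, 0.3]
finger_gap: 1.002
gripper_force: 0.0
time_s: 17.85
ee_pos: [0.6155, 0.061, 0.0854]
ee_rot: [0.996, -0.089, 0.001, -0.0]
force: [-0.0, 0.1, -0.1]
finger_gap: 1.0
gripper_force: 0.0
tcp [0.6155 0.061  0.0854] shift [-0.    0.04  0.11]
turn [-0.    -0.001 -0.003] gap 1.0 t 17.9 F [-0.   0.1 -0.1]
```

```bash
python3 -m creep '[[0,0.04,0.1,0,0,0,1],[0,0,0,0,0,0,-1],[0,0,0,0,0,0,-1],[0,0,0,0,0,0,-1],[0,0,0,0,0,0,-1]]'; python3 -m creep '[[0,0,0,0,0,0,-1],[0,0,0,0,0,0,-1],[0,0,0,0,0,0,-1],[0,0,0,0,0,0,-1]]'; python3 go.py canister .24
```

```text
time_s: 18.35
ee_pos: [0.6146, 0.0594, 0.0798]
ee_rot: [0.996, -0.088, 0.0, -0.0]
force: [-0.4, 0.1, -0.7]
finger_gap: 0.676
gripper_force: 0.0
time_s: 18.75
ee_pos: [0.6144, 0.0591, 0.0796]
ee_rot: [0.996, -0.089, -0.0, 0.0]
force: [-0.2, -1.2, -0.8]
finger_gap: 0.476
gripper_force: 29.9
tcp [0.6144 0.0591 0.0796] shift [ 0.01  0.   -3.21]
turn [ 0.     0.    -0.003] gap 0.476 t 18.8 F [-0.2 -1.2 -0.8]
```

```bash
python3 -m creep '[[0,0,-0.3,0,0,0,-1],[0,0,-0.7,0,0,0,-1],[0,0,-0.8,0,0,0,-1],[0,0,-0.8,0,0,0,-1],[0,0,-0.5,0,0,0,-1]]'; python3 -m creep '[[-0.1,0.5,0,0,0,0,-1],[-0.2,0.8,0,0,0,0,-1],[-0.2,0.9,0,0,0,0,-1],[-0.2,0.9,0,0,0,0,-1],[-0.2,0.9,0,0,0,0,-1]]';python3 go.py .472 -.2743 .235
```

```text
time_s: 19.25
ee_pos: [0.6153, 0.0597, 0.2388]
ee_rot: [0.996, -0.088, 0.002, -0.0]
force: [0.5, -0.3, -2.5]
finger_gap: 0.474
gripper_force: 29.9
time_s: 19.75
ee_pos: [0.5338, -0.1309, 0.2354]
ee_rot: [0.996, -0.088, 0.0, 0.0]
force: [1.0, -0.7, -2.7]
finger_gap: 0.477
gripper_force: 29.9
tcp [ 0.5338 -0.1309  0.2354] shift [-0.71  3.04  0.01]
turn [ 0.    -0.    -0.002] gap 0.477 t 19.8 F [ 1.  -0.7 -2.7]
```

```bash
python3 -m creep '[[-0.2,0.9,0,0,0,0,-1],[-0.2,0.9,0,0,0,0,-1],[-0.2,0.7,0,0,0,0,-1],[-0.1,0.5,0,0,0,0,-1],[0,0,0,0,0,0,-1]]'; python3 -m creep '[[0,0,0,0,0,0,-1],[0,0,0,0,0,0,-1]]';python3 go.py .472 -.2743 .0706
```

```text
time_s: 20.25
ee_pos: [0.4716, -0.2755, 0.2352]
ee_rot: [0.996, -0.092, -0.0, 0.001]
force: [-0.1, -0.2, -3.1]
finger_gap: 0.472
gripper_force: 29.9
time_s: 20.45
ee_pos: [0.4746, -0.2696, 0.2349]
ee_rot: [0.996, -0.087, 0.0, -0.0]
force: [0.9, 0.2, -2.4]
finger_gap: 0.475
gripper_force: 29.9
tcp [ 0.4746 -0.2696  0.2349] shift [-0.04  0.1   3.29]
turn [-0.001 -0.    -0.   ] gap 0.475 t 20.4 F [ 0.9  0.2 -2.4]
```

```bash
python3 -m creep '[[-0.05,0.08,0.4,0,0,0,-1],[0,0,0.7,0,0,0,-1],[0,0,0.8,0,0,0,-1],[0,0,0.6,0,0,0,-1],[0,0,0.3,0,0,0,-1]]'; python3 -m creep '[[0,0,0.2,0,0,0,-1],[0,0,0,0,0,0,-1],[0,0,0,0,0,0,-1]]';python3 go.py .472 -.2743 .0706
```

```text
time_s: 20.95
ee_pos: [0.4701, -0.2721, 0.0919]
ee_rot: [0.996, -0.087, -0.002, -0.001]
force: [-0.7, 0.1, -1.7]
finger_gap: 0.476
gripper_force: 29.9
time_s: 21.25
ee_pos: [0.4718, -0.2743, 0.0853]
ee_rot: [0.996, -0.088, 0.001, 0.0]
force: [-0.0, -0.6, -2.6]
finger_gap: 0.473
gripper_force: 29.9
tcp [ 0.4718 -0.2743  0.0853] shift [ 0.   -0.    0.29]
turn [ 0.    -0.001 -0.001] gap 0.473 t 21.2 F [-0.  -0.6 -2.6]
```

```bash
python3 -m creep '[[0,0,0.15,0,0,0,-1],[0,0,0.09,0,0,0,-1],[0,0,0,0,0,0,-1],[0,0,0.05,0,0,0,-1],[0,0,0,0,0,0,-1]]'; python3 go.py .472 -.2743 .0706
```

```text
time_s: 21.75
ee_pos: [0.4711, -0.2749, 0.0705]
ee_rot: [0.996, -0.089, 0.0, 0.0]
force: [0.3, -1.0, 0.2]
finger_gap: 0.474
gripper_force: 30.0
tcp [ 0.4711 -0.2749  0.0705] shift [ 0.01 -0.02 -0.  ]
turn [ 0.    -0.001 -0.003] gap 0.474 t 21.8 F [ 0.3 -1.   0.2]
```

Weight just taken, so I'll release and go to the cup.

```bash
python3 -m creep '[[0,0,0.01,0,0,0,-1],[0,0,0,0,0,0,0.6],[0,0,0,0,0,0,0.6],[0,0,0,0,0,0,0.6],[0,0,0,0,0,0,0.6]]';python3 -m creep '[[0,0,0,0,0,0,0.6],[0,0,-0.3,0,0,0,0.6],[0,0,-0.7,0,0,0,0.6],[0,0,-0.8,0,0,0,0.6],[0,0,-0.8,0,0,0,0.6]]'; python3 go.py cup .225
```

```text
time_s: 22.25
ee_pos: [0.4708, -0.2746, 0.0695]
ee_rot: [0.996, -0.089, -0.0, -0.0]
force: [-1.0, -0.2, 0.6]
finger_gap: 0.785
gripper_force: 0.0
time_s: 22.75
ee_pos: [0.4705, -0.2744, 0.2007]
ee_rot: [0.996, -0.088, -0.0, -0.0]
force: [0.1, -0.6, 0.8]
finger_gap: 0.807
gripper_force: 0.0
tcp [ 0.4705 -0.2744  0.2007] shift [ 2.09 -5.77 -0.49]
turn [-0.     0.001 -0.002] gap 0.807 t 22.8 F [ 0.1 -0.6  0.8]
```

```bash
python3 -m creep '[[0.2,-0.5,-0.3,0,0,0,1],[0.35,-1,0,0,0,0,1],[0.35,-1,0,0,0,0,1],[0.35,-1,0,0,0,0,1],[0.35,-1,0,0,0,0,1]]';python3 -m creep '[[0.35,-0.8,0,0,0,0,1],[0,-0.4,0,0,0,0,1],[0,0,0,0,0,0,1],[0,0,0,0,0,0,1]]'; python3 go.py cup .04;  python3 - <<'E'
from fit import *
p,d,P,c,T=snap('top','t4.png')
f=lambda *b:print(cv2.minEnclosingCircle(band(P,*b)[:,:2].astype(np.float32)))
f(.34,.44,-.33,-.23,.108,.14);f(.5,.6,-.33,-.23,.095,.11);f(.44,.5,-.33,-.23,.1,.12)
Q=band(P,.38,.58,.2,.4,.013,.022);f(.38,.58,.2,.4,.013,.022);print(circ(Q))
p,d,P,c,T=snap('wrist');Q=band(P,.585,.67,-.045,.03,.06,.08);print(circ(Q,.0275),np.percentile(Q[:,2],[5,50,95]))
E
```

```text
time_s: 23.25
ee_pos: [0.584, -0.076, 0.2148]
ee_rot: [0.996, -0.089, 0.0, 0.0]
force: [1.2, -1.9, 0.2]
finger_gap: 1.001
gripper_force: 0.0
time_s: 23.65
ee_pos: [0.6108, -0.0224, 0.2142]
ee_rot: [0.996, -0.088, -0.0, 0.0]
force: [0.6, -0.7, -1.1]
finger_gap: 1.001
gripper_force: 0.0
tcp [ 0.6108 -0.0224  0.2142] shift [ 0.22 -0.32  3.48]
turn [ 0.001  0.001 -0.002] gap 1.001 t 23.6 F [ 0.6 -0.7 -1.1]
((0.3922466039657593, -0.27658727765083313), 0.029414210468530655)
((0.5527507066726685, -0.26945406198501587), 0.02651252970099449)
((0.47140854597091675, -0.27378347516059875), 0.022422097623348236)
((0.4911254644393921, 0.2977238893508911), 0.06762345880270004)
(array([0.4912, 0.2975, 0.0619]), np.float64(0.0039), 1067)
(array([ 0.6259, -0.0088,  0.0275]), np.float64(0.0011), 993) [0.06182756 0.06836803 0.06983714]
```

View pics/t4.png

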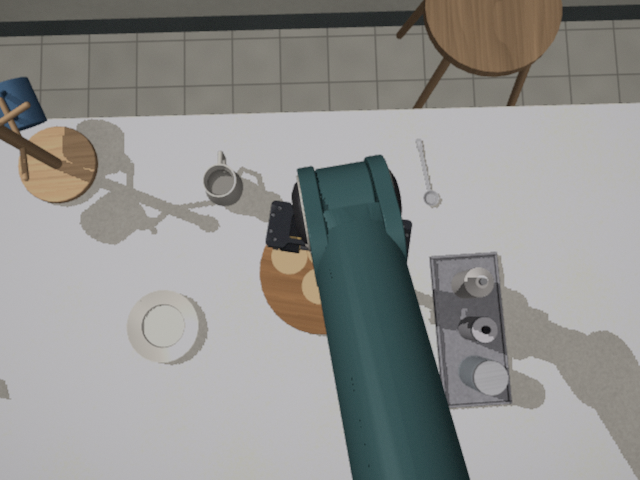

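All three stand upright on the tray: shaker (480,282), canister (486,330), jar (491,378). The saucer at (163,326) is untouched. Next is the cup.

```bash
python3 -m creep '[[0.22,-0.31,0,0,0,0,1],[0,0,0.5,0,0,0,1],[0,0,0.7,0,0,0,1],[0,0,0.7,0,0,0,1],[0,0,0.5,0,0,0,1]]';python3 -m creep '[[0,0,0.4,0,0,0,1],[0,0,0.2,0,0,0,1],[0,0,0,0,0,0,1],[0,0,0,0,0,0,1]]'; python3 go.py .625 -.0088 .038
```

```text
time_s: 24.25
ee_pos: [0.6235, -0.0111, 0.0925]
ee_rot: [0.996, -0.09, -0.001, 0.001]
force: [0.0, 0.0, 0.6]
finger_gap: 0.996
gripper_force: 0.0
time_s: 24.65
ee_pos: [0.6253, -0.0092, 0.0655]
ee_rot: [0.996, -0.089, 0.001, 0.0]
force: [-0.4, -1.3, -0.1]
finger_gap: 1.001
gripper_force: 0.0
tcp [ 0.6253 -0.0092  0.0655] shift [-0.01 -0.01  0.55]
turn [ 0.    -0.001 -0.004] gap 1.001 t 24.6 F [-0.4 -1.3 -0.1]
```

```bash
python3 -m creep '[[0,0,0.35,0,0,0,1],[0,0,0.2,0,0,0,1],[0,0,0,0,0,0,1],[0,0,0,0,0,0,1]]';python3 -m creep '[[0,0,0,0,0,0,-1],[0,0,0,0,0,0,-1],[0,0,0,0,0,0,-1],[0,0,0,0,0,0,-1],[0,0,0,0,0,0,-1]]'; python3 -m creep '[[0,0,0,0,0,0,-1],[0,0,0,0,0,0,-1]]';python3 go.py .625 -.0088 .14
```

```text
time_s: 25.05
ee_pos: [0.6251, -0.0084, 0.0377]
ee_rot: [0.996, -0.089, 0.0, 0.0]
force: [0.3, -0.0, -0.4]
finger_gap: 1.0
gripper_force: 0.0
time_s: 25.55
ee_pos: [0.6248, -0.0087, 0.0372]
ee_rot: [0.996, -0.089, -0.0, 0.0]
force: [-0.3, -0.9, 2.6]
finger_gap: 0.616
gripper_force: 30.0
time_s: 25.75
ee_pos: [0.6247, -0.0086, 0.0372]
ee_rot: [0.996, -0.089, -0.0, 0.0]
force: [-1.4, -0.9, 2.7]
finger_gap: 0.618
gripper_force: 30.0
tcp [ 0.6247 -0.0086  0.0372] shift [ 0.01  0.   -2.06]
turn [ 0.     0.    -0.003] gap 0.618 t 25.8 F [-1.4 -0.9  2.7]
```

```bash
python3 -m creep '[[0,0,-0.3,0,0,0,-1],[0,0,-0.6,0,0,0,-1],[0,0,-0.6,0,0,0,-1],[0,0,-0.4,0,0,0,-1],[0,0,0,0,0,0,-1]]'; python3 go.py .491 .2975 .13
```

```text
time_s: 26.25
ee_pos: [0.6271, -0.0079, 0.136]
ee_rot: [0.996, -0.088, 0.003, -0.0]
force: [-0.1, -0.1, -0.5]
finger_gap: 0.613
gripper_force: 30.0
tcp [ 0.6271 -0.0079  0.136 ] shift [-3.76 -5.53  0.1 ]
turn [-0.001 -0.007 -0.002] gap 0.613 t 26.2 F [-0.1 -0.1 -0.5]
```

```bash
python3 -m creep '[[-0.3,-0.4,0,0,0,0,-1],[-0.45,-0.7,0,0,0,0,-1],[-0.5,-0.75,0,0,0,0,-1],[-0.5,-0.75,0,0,0,0,-1],[-0.5,-0.75,0,0,0,0,-1]]';  python3 -m creep '[[-0.5,-0.75,0,0,0,0,-1],[-0.45,-0.7,0,0,0,0,-1],[-0.35,-0.5,0,0,0,0,-1],[-0.15,-0.2,0,0,0,0,-1],[0,0,0,0,0,0,-1]]';python3 -m creep '[[0,0,0,0,0,0,-1],[0,0,0,0,0,0,-1]]'; python3 go.py .491 .2975 .0282
python3 - <<'E'
from fit import *
p,d,P,c,T=snap('scene')
Q=band(P,.38,.58,.2,.4,.012,.022);print(circ(Q))
E
```

```text
time_s: 26.75
ee_pos: [0.5419, 0.1776, 0.1311]
ee_rot: [0.996, -0.089, -0.001, 0.0]
force: [0.5, 0.5, -1.8]
finger_gap: 0.614
gripper_force: 30.0
time_s: 27.25
ee_pos: [0.4897, 0.2963, 0.1314]
ee_rot: [0.996, -0.087, -0.001, 0.0]
force: [-0.1, -0.6, -2.0]
finger_gap: 0.614
gripper_force: 30.0
time_s: 27.45
ee_pos: [0.4923, 0.2926, 0.1317]
ee_rot: [0.996, -0.09, 0.0, 0.001]
force: [-0.4, -1.4, -1.5]
finger_gap: 0.613
gripper_force: 30.0
tcp [0.4923 0.2926 0.1317] shift [-0.04 -0.1   2.07]
turn [ 0.001 -0.    -0.006] gap 0.613 t 27.4 F [-0.4 -1.4 -1.5]
(array([0.4887, 0.2972, 0.0599]), np.float64(0.0045), 1434)
```

```bash
python3 -m creep '[[-0.05,-0.1,0.3,0,0,0,-1],[0,0,0.5,0,0,0,-1],[0,0,0.5,0,0,0,-1],[0,0,0.3,0,0,0,-1],[0,0,0.1,0,0,0,-1]]';python3 -m creep '[[0,0,0,0,0,0,-1],[0,0,0,0,0,0,-1],[0,0,0,0,0,0,-1]]'; python3 go.py .4905 .2975 .0282
```

```text
time_s: 28.0
ee_pos: [0.4885, 0.2993, 0.0447]
ee_rot: [0.996, -0.089, -0.001, 0.001]
force: [-0.6, -0.2, -1.5]
finger_gap: 0.616
gripper_force: 30.0
time_s: 28.3
ee_pos: [0.4903, 0.3008, 0.0481]
ee_rot: [0.996, -0.089, 0.001, -0.001]
force: [-0.9, 0.8, -0.4]
finger_gap: 0.612
gripper_force: 30.0
tcp [0.4903 0.3008 0.0481] shift [0.01 0.07 0.4 ]
turn [-0.001 -0.002 -0.002] gap 0.612 t 28.3 F [-0.9  0.8 -0.4]
```

```bash
python3 -m creep '[[0,0.05,0.15,0,0,0,-1],[0,0,0.1,0,0,0,-1],[0,0,0.06,0,0,0,-1],[0,0,0,0,0,0,-1],[0,0,0,0,0,0,-1]]'; python3 go.py .4905 .2975 .0282
```

```text
time_s: 28.8
ee_pos: [0.4891, 0.2979, 0.0314]
ee_rot: [0.996, -0.088, -0.0, 0.0]
force: [0.4, 0.4, -1.0]
finger_gap: 0.62
gripper_force: 30.0
tcp [0.4891 0.2979 0.0314] shift [0.03 0.   0.06]
turn [ 0.     0.    -0.002] gap 0.62 t 28.8 F [ 0.4  0.4 -1. ]
```

```bash
python3 -m creep '[[0.03,0,0.03,0,0,0,-1],[0,0,0,0,0,0,-1],[0,0,0.03,0,0,0,-1],[0,0,0,0,0,0,-1]]'; python3 go.py .4905 .2975 .0282
```

```text
time_s: 29.2
ee_pos: [0.4905, 0.2975, 0.0284]
ee_rot: [0.996, -0.089, -0.0, 0.0]
force: [-0.2, -0.9, -2.3]
finger_gap: 0.611
gripper_force: 30.0
tcp [0.4905 0.2975 0.0284] shift [0. 0. 0.]
turn [ 0.     0.    -0.002] gap 0.611 t 29.2 F [-0.2 -0.9 -2.3]
```

```bash
python3 -m creep '[[0,0,0.03,0,0,0,-1],[0,0,0,0,0,0,-1]]'; python3 go.py .4905 .2975 .0282
```

```text
time_s: 29.4
ee_pos: [0.4906, 0.2976, 0.0282]
ee_rot: [0.996, -0.088, 0.0, 0.0]
force: [-2.8, -2.3, 8.1]
finger_gap: 0.614
gripper_force: 30.0
tcp [0.4906 0.2976 0.0282] shift [-0.  0. -0.]
turn [ 0.001 -0.    -0.002] gap 0.614 t 29.4 F [-2.8 -2.3  8.1]
```

```bash
python3 -m creep '[[0,0,-0.02,0,0,0,-1],[0,0,0,0,0,0,0.6],[0,0,0,0,0,0,0.6],[0,0,0,0,0,0,0.6],[0,0,0,0,0,0,0.6]]';python3 -m creep '[[0,0,0,0,0,0,0.6],[0,0,-0.2,0,0,0,0.6],[0,0,-0.5,0,0,0,0.6],[0,0,-0.8,0,0,0,0.6],[0,0,-0.8,0,0,0,0.6]]'; python3 -m creep '[[0,0,-0.8,0,0,0,0.6],[0,0,-0.6,0,0,0,0.6],[-0.5,0,0,0,0,0,0.6],[-0.5,0,0,0,0,0,0.6],[0,0,0,0,0,0,0.6]]';python3 go.py C .225; python3 - <<'E'
from fit import *
p,d,P,c,T=snap('wrist','w5.png')
Q=band(P,.44,.54,.25,.35,.054,.068);print(circ(Q,.0275),np.percentile(Q[:,2],[5,50,95]))
Q=band(P,.38,.58,.2,.4,.013,.022);print(circ(Q),cv2.minEnclosingCircle(Q[:,:2].astype(np.float32)))
E
```

```text
time_s: 29.9
ee_pos: [0.4906, 0.2976, 0.0279]
ee_rot: [0.996, -0.089, -0.0, 0.0]
force: [0.4, 0.5, 1.0]
finger_gap: 0.797
gripper_force: 0.0
time_s: 30.4
ee_pos: [0.4901, 0.2974, 0.1446]
ee_rot: [0.996, -0.088, -0.0, 0.0]
force: [0.7, -0.3, 0.4]
finger_gap: 0.798
gripper_force: 0.0
time_s: 30.9
ee_pos: [0.4384, 0.3076, 0.2143]
ee_rot: [0.996, -0.086, 0.0, -0.0]
force: [1.0, -0.5, 0.3]
finger_gap: 0.798
gripper_force: 0.0
tcp [0.4384 0.3076 0.2143] shift [ 1.06 11.7  -0.22]
turn [-0.    -0.     0.002] gap 0.798 t 30.9 F [ 1.  -0.5  0.3]
(array([0.4918, 0.299 , 0.0275]), np.float64(0.0011), 891) [0.05674981 0.05963509 0.06110128]
(array([0.492 , 0.298 , 0.0619]), np.float64(0.0072), 4732) ((0.49185410141944885, 0.2979799807071686), 0.06756307929754257)
```

View pics/w5.png

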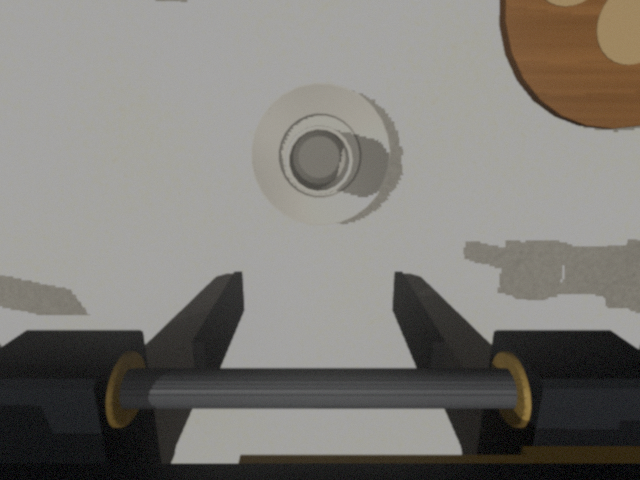

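The cup stands upright in the middle of the saucer at (320,155), about 1 mm off centre. Now the canister goes back first.

```bash
python3 -m creep '[[0.1,0.6,-0.1,0,0,0,1],[0.25,1,0,0,0,0,1],[0.25,1,0,0,0,0,1],[0.25,1,0,0,0,0,1],[0.25,1,0,0,0,0,1]]';python3 -m creep '[[0.25,1,0,0,0,0,1],[0.25,1,0,0,0,0,1],[0.25,1,0,0,0,0,1],[0.25,1,0,0,0,0,1],[0.25,1,0,0,0,0,1]]'; python3 go.py .4714 -.2740 .225
```

```text
time_s: 31.45
ee_pos: [0.4552, 0.0739, 0.2186]
ee_rot: [0.996, -0.089, 0.001, -0.0]
force: [1.1, -1.1, -0.0]
finger_gap: 1.002
gripper_force: 0.0
time_s: 31.95
ee_pos: [0.4717, -0.1761, 0.2187]
ee_rot: [0.996, -0.089, 0.001, 0.0]
force: [1.5, 1.5, 0.1]
finger_gap: 1.0
gripper_force: 0.0
tcp [ 0.4717 -0.1761  0.2187] shift [ 0.34  1.93 -0.13]
turn [ 0.001 -0.001 -0.003] gap 1.0 t 31.9 F [1.5 1.5 0.1]
```

```bash
python3 -m creep '[[0.15,0.8,0,0,0,0,1],[0.1,0.7,0,0,0,0,1],[0.08,0.4,0,0,0,0,1],[0,0,0,0,0,0,1],[0,0,0,0,0,0,1]]'; python3 go.py .4714 -.2740 .0706;  python3 - <<'E'
from fit import *
p,d,P,c,T=snap('wrist')
f=lambda *b:print(cv2.minEnclosingCircle(band(P,*b)[:,:2].astype(np.float32)))
f(.44,.5,-.31,-.24,.1,.113);f(.44,.5,-.31,-.24,.114,.13)
E
```

```text
time_s: 32.45
ee_pos: [0.471, -0.2693, 0.218]
ee_rot: [0.996, -0.089, -0.0, -0.0]
force: [-0.2, 1.0, -0.4]
finger_gap: 1.001
gripper_force: 0.0
tcp [ 0.471  -0.2693  0.218 ] shift [0.03 0.09 2.95]
turn [-0.     0.    -0.003] gap 1.001 t 32.5 F [-0.2  1.  -0.4]
((0.47295793890953064, -0.274530291557312), 0.02226930297911167)
((0.4719201326370239, -0.2744637727737427), 0.006880347151309252)
```

```bash
python3 -m creep '[[0.03,0.1,0,0,0,0,1],[0,0,0.6,0,0,0,1],[0,0,0.7,0,0,0,1],[0,0,0.6,0,0,0,1],[0,0,0.4,0,0,0,1]]'; python3 -m creep '[[0,0,0.3,0,0,0,1],[0,0,0.2,0,0,0,1],[0,0,0,0,0,0,1],[0,0,0,0,0,0,1]]';python3 go.py .472 -.2743 .0706
```

```text
time_s: 33.0
ee_pos: [0.471, -0.2732, 0.1012]
ee_rot: [0.996, -0.088, -0.001, -0.0]
force: [0.2, 0.1, -0.4]
finger_gap: 0.999
gripper_force: 0.0
time_s: 33.4
ee_pos: [0.4721, -0.2744, 0.0786]
ee_rot: [0.996, -0.088, 0.0, 0.0]
force: [0.6, -0.5, 0.3]
finger_gap: 1.002
gripper_force: 0.0
tcp [ 0.4721 -0.2744  0.0786] shift [-0.   -0.    0.16]
turn [ 0.    -0.001 -0.002] gap 1.002 t 33.4 F [ 0.6 -0.5  0.3]
```

```bash
python3 -m creep '[[0,0,0.15,0,0,0,1],[0,0,0,0,0,0,-1],[0,0,0,0,0,0,-1],[0,0,0,0,0,0,-1],[0,0,0,0,0,0,-1]]'; python3 -m creep '[[0,0,0,0,0,0,-1],[0,0,0,0,0,0,-1],[0,0,0,0,0,0,-1],[0,0,0,0,0,0,-1]]';python3 go.py canister .24;python3 -m creep '[[0,0,-0.3,0,0,0,-1],[0,0,-0.7,0,0,0,-1],[0,0,-0.8,0,0,0,-1],[0,0,-0.8,0,0,0,-1],[0,0,-0.6,0,0,0,-1]]'; python3 go.py canister .22
```

```text
time_s: 33.9
ee_pos: [0.4717, -0.2747, 0.0708]
ee_rot: [0.996, -0.089, 0.0, 0.0]
force: [0.6, 0.3, -0.4]
finger_gap: 0.676
gripper_force: 0.0
time_s: 34.3
ee_pos: [0.4716, -0.2748, 0.0706]
ee_rot: [0.996, -0.089, 0.0, 0.0]
force: [-0.4, 0.0, -0.5]
finger_gap: 0.471
gripper_force: 30.0
tcp [ 0.4716 -0.2748  0.0706] shift [ 1.65 -7.07 -3.39]
turn [ 0.    -0.    -0.003] gap 0.471 t 34.3 F [-0.4  0.  -0.5]
time_s: 34.8
ee_pos: [0.4717, -0.2746, 0.2327]
ee_rot: [0.996, -0.088, 0.001, 0.0]
force: [0.9, -0.6, -1.7]
finger_gap: 0.475
gripper_force: 30.0
tcp [ 0.4717 -0.2746  0.2327] shift [ 1.64 -7.07  0.25]
turn [ 0.    -0.001 -0.002] gap 0.475 t 34.8 F [ 0.9 -0.6 -1.7]
```

```bash
python3 -m creep '[[0.1,-0.4,0,0,0,0,-1],[0.2,-0.8,0,0,0,0,-1],[0.2,-0.9,0,0,0,0,-1],[0.2,-0.9,0,0,0,0,-1],[0.2,-0.9,0,0,0,0,-1]]';python3 -m creep '[[0.2,-0.9,0,0,0,0,-1],[0.2,-0.9,0,0,0,0,-1],[0.2,-0.7,0,0,0,0,-1],[0.14,-0.5,0,0,0,0,-1],[0,-0.1,0,0,0,0,-1]]';python3 -m creep '[[0,0,0,0,0,0,-1],[0,0,0,0,0,0,-1]]'; python3 go.py canister .0796
```

```text
time_s: 35.3
ee_pos: [0.5501, -0.0889, 0.2301]
ee_rot: [0.996, -0.089, -0.0, -0.0]
force: [0.7, -0.0, -1.9]
finger_gap: 0.475
gripper_force: 30.0
time_s: 35.8
ee_pos: [0.6141, 0.0601, 0.2296]
ee_rot: [0.996, -0.086, -0.001, -0.001]
force: [-0.3, -0.4, -2.3]
finger_gap: 0.472
gripper_force: 30.0
time_s: 36.0
ee_pos: [0.6134, 0.0538, 0.23]
ee_rot: [0.996, -0.089, -0.001, 0.001]
force: [0.7, -0.4, -2.6]
finger_gap: 0.474
gripper_force: 30.0
tcp [0.6134 0.0538 0.23  ] shift [ 0.02 -0.11  3.01]
turn [ 0.001  0.001 -0.004] gap 0.474 t 36.0 F [ 0.7 -0.4 -2.6]
```

```bash
python3 -m creep '[[0.02,-0.1,0.3,0,0,0,-1],[0,0,0.7,0,0,0,-1],[0,0,0.7,0,0,0,-1],[0,0,0.6,0,0,0,-1],[0,0,0.3,0,0,0,-1]]';python3 -m creep '[[0,0,0.1,0,0,0,-1],[0,0,0,0,0,0,-1],[0,0,0,0,0,0,-1]]'; python3 go.py canister .0796
```

```text
time_s: 36.5
ee_pos: [0.6134, 0.0587, 0.0968]
ee_rot: [0.996, -0.089, -0.003, 0.001]
force: [0.1, -0.8, -2.7]
finger_gap: 0.473
gripper_force: 30.0
time_s: 36.8
ee_pos: [0.617, 0.0602, 0.097]
ee_rot: [0.996, -0.089, 0.001, -0.0]
force: [1.3, -0.3, -1.4]
finger_gap: 0.476
gripper_force: 30.0
tcp [0.617  0.0602 0.097 ] shift [-0.04  0.03  0.35]
turn [-0.001 -0.002 -0.003] gap 0.476 t 36.8 F [ 1.3 -0.3 -1.4]
```

```bash
python3 -m creep '[[-0.03,0.03,0.15,0,0,0,-1],[0,0,0.1,0,0,0,-1],[0,0,0.07,0,0,0,-1],[0,0,0,0,0,0,-1],[0,0,0,0,0,0,-1]]'; python3 go.py canister .0796
```

```text
time_s: 37.3
ee_pos: [0.6143, 0.0589, 0.0796]
ee_rot: [0.996, -0.089, 0.0, 0.0]
force: [0.0, -0.8, -2.0]
finger_gap: 0.47
gripper_force: 30.0
tcp [0.6143 0.0589 0.0796] shift [ 0.01 -0.   -0.  ]
turn [ 0.    -0.    -0.002] gap 0.47 t 37.3 F [ 0.  -0.8 -2. ]
```

```bash
python3 -m creep '[[0,0,0.03,0,0,0,-1],[0,0,0,0,0,0,-1]]'; python3 go.py canister .0796
```

```text
time_s: 37.5
ee_pos: [0.6146, 0.0589, 0.0795]
ee_rot: [0.996, -0.089, 0.0, 0.0]
force: [-2.3, -1.8, 7.4]
finger_gap: 0.475
gripper_force: 30.0
tcp [0.6146 0.0589 0.0795] shift [ 0.01 -0.   -0.  ]
turn [ 0.    -0.001 -0.003] gap 0.475 t 37.5 F [-2.3 -1.8  7.4]
```

Down. I'll release, rise and go to the shaker at (0.552, -0.270).

```bash
python3 -m creep '[[0,0,-0.02,0,0,0,-1],[0,0,0,0,0,0,0.6],[0,0,0,0,0,0,0.6],[0,0,0,0,0,0,0.6],[0,0,0,0,0,0,0.6]]';python3 -m creep '[[0,0,0,0,0,0,0.6],[0,0,-0.3,0,0,0,0.6],[0,0,-0.7,0,0,0,0.6],[0,0,-0.9,0,0,0,0.6],[0,0,-0.9,0,0,0,0.6]]'; python3 go.py .552 -.270 .225
```

```text
time_s: 38.0
ee_pos: [0.6141, 0.0591, 0.0789]
ee_rot: [0.996, -0.088, -0.0, -0.0]
force: [-0.1, -0.0, 0.3]
finger_gap: 0.789
gripper_force: 0.0
time_s: 38.5
ee_pos: [0.6138, 0.0591, 0.2215]
ee_rot: [0.996, -0.088, 0.0, -0.0]
force: [0.0, -0.0, 0.1]
finger_gap: 0.801
gripper_force: 0.0
tcp [0.6138 0.0591 0.2215] shift [-0.06  6.7  -0.07]
turn [-0.    -0.    -0.002] gap 0.801 t 38.5 F [ 0.  -0.   0.1]
```

```bash
python3 -m creep '[[0,0.5,0,0,0,0,1],[0,1,0,0,0,0,1],[0,1,0,0,0,0,1],[0,1,0,0,0,0,1],[0,1,0,0,0,0,1]]';python3 -m creep '[[0,1,0,0,0,0,1],[0,0.6,0,0,0,0,1],[0,0.3,0,0,0,0,1],[0,0,0,0,0,0,1],[0,0,0,0,0,0,1]]'; python3 go.py .552 -.270 .0707; python3 - <<'E'
from fit import *
f=lambda *b:print(cv2.minEnclosingCircle(band(P,*b)[:,:2].astype(np.float32)))
p,d,P,c,T=snap('wrist');f(.5,.6,-.33,-.23,.125,.15)
p,d,P,c,T=snap('top');f(.57,.66,.03,.1,.1225,.135);f(.57,.66,.03,.1,.112,.1205)
E
```

```text
time_s: 39.0
ee_pos: [0.5741, -0.1642, 0.2206]
ee_rot: [0.996, -0.088, 0.001, 0.0]
force: [0.6, -0.3, -0.6]
finger_gap: 1.001
gripper_force: 0.0
time_s: 39.5
ee_pos: [0.5584, -0.2538, 0.2194]
ee_rot: [0.996, -0.087, 0.0, -0.001]
force: [-0.2, 0.1, 0.4]
finger_gap: 1.001
gripper_force: 0.0
tcp [ 0.5584 -0.2538  0.2194] shift [-0.07  0.35  2.97]
turn [-0.001 -0.    -0.   ] gap 1.001 t 39.5 F [-0.2  0.1  0.4]
((0.5528643727302551, -0.2698386311531067), 0.006010900717228651)
((0.6143044233322144, 0.05933423712849617), 0.006936021149158478)
((0.6140426397323608, 0.05939948186278343), 0.022059733048081398)
```

```bash
python3 -m creep '[[-0.07,0.34,0,0,0,0,1],[0,0,0.5,0,0,0,1],[0,0,0.7,0,0,0,1],[0,0,0.6,0,0,0,1],[0,0,0.4,0,0,0,1]]'; python3 -m creep '[[0,0,0.3,0,0,0,1],[0,0,0.2,0,0,0,1],[0,0,0,0,0,0,1],[0,0,0,0,0,0,1]]';python3 go.py .552 -.270 .0707
```

```text
time_s: 40.1
ee_pos: [0.5511, -0.2692, 0.107]
ee_rot: [0.996, -0.087, -0.001, -0.001]
force: [-0.5, -1.0, -0.6]
finger_gap: 0.999
gripper_force: 0.0
time_s: 40.5
ee_pos: [0.552, -0.272, 0.0848]
ee_rot: [0.996, -0.088, 0.001, 0.0]
force: [-0.2, 0.6, -0.2]
finger_gap: 0.999
gripper_force: 0.0
tcp [ 0.552  -0.272   0.0848] shift [-0.01 -0.04  0.28]
turn [ 0.    -0.001 -0.002] gap 0.999 t 40.5 F [-0.2  0.6 -0.2]
```

```bash
python3 -m creep '[[0,-0.02,0.27,0,0,0,1],[0,0,0,0,0,0,-1],[0,0,0,0,0,0,-1],[0,0,0,0,0,0,-1],[0,0,0,0,0,0,-1]]'; python3 -m creep '[[0,0,0,0,0,0,-1],[0,0,0,0,0,0,-1],[0,0,0,0,0,0,-1]]';python3 go.py shaker .18;python3 -m creep '[[0,0,-0.3,0,0,0,-1],[0,0,-0.6,0,0,0,-1],[0,0,-0.7,0,0,0,-1],[0,0,-0.6,0,0,0,-1],[0,0,0,0,0,0,-1]]'; python3 go.py shaker .18
```

```text
time_s: 41.0
ee_pos: [0.5516, -0.2713, 0.0709]
ee_rot: [0.996, -0.089, 0.0, 0.0]
force: [-0.3, 0.3, -0.3]
finger_gap: 0.675
gripper_force: 0.0
time_s: 41.3
ee_pos: [0.5516, -0.2712, 0.0708]
ee_rot: [0.996, -0.089, 0.0, 0.0]
force: [0.1, -0.0, 1.2]
finger_gap: 0.558
gripper_force: 30.0
tcp [ 0.5516 -0.2712  0.0708] shift [ 0.09 -4.12 -2.18]
turn [ 0.    -0.    -0.003] gap 0.558 t 41.3 F [ 0.1 -0.   1.2]
time_s: 41.8
ee_pos: [0.5541, -0.2722, 0.186]
ee_rot: [0.996, -0.089, 0.004, 0.001]
force: [-0.5, -0.5, -2.5]
finger_gap: 0.556
gripper_force: 30.0
tcp [ 0.5541 -0.2722  0.186 ] shift [ 0.03 -4.14  0.11]
turn [ 0.002 -0.009 -0.003] gap 0.556 t 41.8 F [-0.5 -0.5 -2.5]
```

```bash
python3 -m creep '[[0.04,-0.4,0,0,0,0,-1],[0.02,-0.8,0,0,0,0,-1],[0,-0.8,0,0,0,0,-1],[0,-0.8,0,0,0,0,-1],[0,-0.7,0,0,0,0,-1]]';python3 -m creep '[[0,-0.4,0,0,0,0,-1],[0,-0.2,0,0,0,0,-1],[0,0,0,0,0,0,-1],[0,0,0,0,0,0,-1]]'; python3 go.py shaker .0798
```

```text
time_s: 42.3
ee_pos: [0.5844, -0.0969, 0.1795]
ee_rot: [0.996, -0.088, -0.001, -0.0]
force: [0.7, 0.8, -3.3]
finger_gap: 0.559
gripper_force: 30.0
time_s: 42.7
ee_pos: [0.59, -0.0715, 0.18]
ee_rot: [0.996, -0.089, -0.001, 0.001]
force: [-0.5, -0.3, -3.2]
finger_gap: 0.552
gripper_force: 30.0
tcp [ 0.59   -0.0715  0.18  ] shift [ 0.04 -0.06  2.  ]
turn [ 0.001  0.001 -0.004] gap 0.552 t 42.7 F [-0.5 -0.3 -3.2]
```

```bash
python3 -m creep '[[0.04,-0.05,0.3,0,0,0,-1],[0,0,0.6,0,0,0,-1],[0,0,0.5,0,0,0,-1],[0,0,0.3,0,0,0,-1],[0,0,0,0,0,0,-1]]';python3 -m creep '[[0,0,0,0,0,0,-1],[0,0,0,0,0,0,-1]]'; python3 go.py shaker .0798
```

```text
time_s: 43.2
ee_pos: [0.5908, -0.0686, 0.0926]
ee_rot: [0.996, -0.089, -0.003, 0.0]
force: [0.5, -0.5, -2.7]
finger_gap: 0.559
gripper_force: 30.0
time_s: 43.4
ee_pos: [0.594, -0.068, 0.0968]
ee_rot: [0.996, -0.089, 0.001, 0.0]
force: [-0.1, 0.7, -2.0]
finger_gap: 0.556
gripper_force: 30.0
tcp [ 0.594  -0.068   0.0968] shift [-0.03  0.03  0.34]
turn [-0.    -0.002 -0.003] gap 0.556 t 43.4 F [-0.1  0.7 -2. ]
```

```bash
python3 -m creep '[[-0.01,0.02,0.15,0,0,0,-1],[0,0,0.1,0,0,0,-1],[0,0,0.06,0,0,0,-1],[0,0,0,0,0,0,-1],[0,0,0,0,0,0,-1]]'; python3 go.py shaker .0798
```

```text
time_s: 43.9
ee_pos: [0.5922, -0.0686, 0.08]
ee_rot: [0.996, -0.088, -0.0, 0.0]
force: [0.1, -0.3, -2.2]
finger_gap: 0.558
gripper_force: 30.0
tcp [ 0.5922 -0.0686  0.08  ] shift [0.   0.01 0.  ]
turn [ 0.     0.    -0.002] gap 0.558 t 43.9 F [ 0.1 -0.3 -2.2]
```

```bash
python3 -m creep '[[0,0,0.03,0,0,0,-1],[0,0,0,0,0,0,-1]]'; python3 go.py shaker .0798
```

```text
time_s: 44.1
ee_pos: [0.5925, -0.0686, 0.0797]
ee_rot: [0.996, -0.089, 0.0, 0.0]
force: [-2.8, 0.2, 5.4]
finger_gap: 0.557
gripper_force: 30.0
tcp [ 0.5925 -0.0686  0.0797] shift [-0.    0.01 -0.  ]
turn [ 0.    -0.    -0.002] gap 0.557 t 44.1 F [-2.8  0.2  5.4]
```

```bash
python3 -m creep '[[0,0,-0.02,0,0,0,-1],[0,0,0,0,0,0,0.6],[0,0,0,0,0,0,0.6],[0,0,0,0,0,0,0.6],[0,0,0,0,0,0,0.6]]';python3 -m creep '[[0,0,0,0,0,0,0.6],[0,0,-0.3,0,0,0,0.6],[0,0,-0.7,0,0,0,0.6],[0,0,-0.9,0,0,0,0.6],[0,0,-0.9,0,0,0,0.6]]'; python3 go.py .3923 -.277 .225
```

```text
time_s: 44.6
ee_pos: [0.5924, -0.0687, 0.0796]
ee_rot: [0.996, -0.089, 0.0, 0.0]
force: [-0.4, 0.3, -0.7]
finger_gap: 0.802
gripper_force: 0.0
time_s: 45.1
ee_pos: [0.592, -0.0685, 0.222]
ee_rot: [0.996, -0.088, -0.0, -0.0]
force: [1.8, 0.1, 0.4]
finger_gap: 0.799
gripper_force: 0.0
tcp [ 0.592  -0.0685  0.222 ] shift [-3.2   4.81 -0.06]
turn [-0.     0.    -0.002] gap 0.799 t 45.1 F [1.8 0.1 0.4]
```

```bash
python3 -m creep '[[-0.3,0.4,0,0,0,0,1],[-0.5,0.8,0,0,0,0,1],[-0.6,0.9,0,0,0,0,1],[-0.6,0.9,0,0,0,0,1],[-0.5,0.8,0,0,0,0,1]]';python3 -m creep '[[-0.4,0.6,0,0,0,0,1],[-0.2,0.3,0,0,0,0,1],[0,0,0,0,0,0,1],[0,0,0,0,0,0,1]]'; python3 go.py .3925 -.277 .0645; python3 - <<'E'
from fit import *
f=lambda *b:print(cv2.minEnclosingCircle(band(P,*b)[:,:2].astype(np.float32)))
p,d,P,c,T=snap('wrist');f(.34,.44,-.33,-.23,.11,.14)
p,d,P,c,T=snap('top');f(.55,.65,-.12,-.03,.135,.15);f(.55,.65,-.12,-.03,.105,.115)
E
```

```text
time_s: 45.6
ee_pos: [0.4399, -0.229, 0.2209]
ee_rot: [0.996, -0.089, 0.001, 0.0]
force: [0.8, -1.2, -1.0]
finger_gap: 1.0
gripper_force: 0.0
time_s: 46.0
ee_pos: [0.4046, -0.2664, 0.2205]
ee_rot: [0.996, -0.089, 0.001, 0.0]
force: [-0.2, 0.1, -0.5]
finger_gap: 1.005
gripper_force: 0.0
tcp [ 0.4046 -0.2664  0.2205] shift [-0.21  0.25  3.12]
turn [ 0.    -0.002 -0.002] gap 1.005 t 46.0 F [-0.2  0.1 -0.5]
((0.3932693898677826, -0.27722829580307007), 0.029074791818857193)
((0.5943593978881836, -0.06548453122377396), 0.007883020676672459)
((0.5932414531707764, -0.06755860894918442), 0.025811349973082542)
```

```bash
python3 -m creep '[[-0.21,0.24,0,0,0,0,1],[0,0,0.5,0,0,0,1],[0,0,0.7,0,0,0,1],[0,0,0.7,0,0,0,1],[0,0,0.4,0,0,0,1]]'; python3 -m creep '[[0,0,0.3,0,0,0,1],[0,0,0.2,0,0,0,1],[0,0,0,0,0,0,1],[0,0,0,0,0,0,1]]';python3 go.py .3927 -.277 .0645
```

```text
time_s: 46.6
ee_pos: [0.3915, -0.2747, 0.1023]
ee_rot: [0.996, -0.087, -0.001, -0.001]
force: [0.4, 0.3, -0.9]
finger_gap: 0.999
gripper_force: 0.0
time_s: 47.0
ee_pos: [0.3922, -0.2764, 0.0799]
ee_rot: [0.996, -0.088, 0.0, 0.0]
force: [-0.1, 0.1, 0.8]
finger_gap: 0.995
gripper_force: 0.0
tcp [ 0.3922 -0.2764  0.0799] shift [0.01 0.01 0.31]
turn [ 0.    -0.001 -0.001] gap 0.995 t 47.0 F [-0.1  0.1  0.8]
```

```bash
python3 -m creep '[[0.01,0.01,0.3,0,0,0,1],[0,0,0,0,0,0,1],[0,0,0,0,0,0,-1],[0,0,0,0,0,0,-1],[0,0,0,0,0,0,-1]]'; python3 -m creep '[[0,0,0,0,0,0,-1],[0,0,0,0,0,0,-1],[0,0,0,0,0,0,-1],[0,0,0,0,0,0,-1]]';python3 go.py jar .18;python3 -m creep '[[0,0,-0.3,0,0,0,-1],[0,0,-0.7,0,0,0,-1],[0,0,-0.8,0,0,0,-1],[0,0,-0.8,0,0,0,-1],[0,0,-0.5,0,0,0,-1]]'; python3 go.py jar .225
```

```text
time_s: 47.5
ee_pos: [0.3922, -0.2775, 0.0653]
ee_rot: [0.996, -0.089, 0.001, 0.0]
force: [-1.0, -0.0, -0.0]
finger_gap: 0.758
gripper_force: 0.0
time_s: 47.9
ee_pos: [0.3921, -0.2778, 0.065]
ee_rot: [0.996, -0.089, 0.0, 0.0]
force: [-0.4, -1.4, 5.3]
finger_gap: 0.647
gripper_force: 30.0
tcp [ 0.3921 -0.2778  0.065 ] shift [ 2.26 -6.11 -2.3 ]
turn [ 0.001 -0.001 -0.003] gap 0.647 t 47.9 F [-0.4 -1.4  5.3]
time_s: 48.4
ee_pos: [0.392, -0.2769, 0.2214]
ee_rot: [0.996, -0.088, 0.001, 0.0]
force: [0.9, -1.1, -3.8]
finger_gap: 0.642
gripper_force: 30.0
tcp [ 0.392  -0.2769  0.2214] shift [ 2.27 -6.09 -0.07]
turn [ 0.    -0.001 -0.002] gap 0.642 t 48.4 F [ 0.9 -1.1 -3.8]
```

```bash
python3 -m creep '[[0.2,-0.4,0,0,0,0,-1],[0.3,-0.7,0,0,0,0,-1],[0.3,-0.8,0,0,0,0,-1],[0.3,-0.8,0,0,0,0,-1],[0.3,-0.8,0,0,0,0,-1]]';python3 -m creep '[[0.3,-0.8,0,0,0,0,-1],[0.3,-0.8,0,0,0,0,-1],[0.2,-0.6,0,0,0,0,-1],[0.07,-0.3,0,0,0,0,-1],[0,0,0,0,0,0,-1]]';python3 -m creep '[[0,0,0,0,0,0,-1],[0,0,0,0,0,0,-1]]'; python3 go.py jar .074
```

```text
time_s: 48.9
ee_pos: [0.4911, -0.1154, 0.2184]
ee_rot: [0.996, -0.089, -0.001, -0.0]
force: [0.5, -0.5, -3.7]
finger_gap: 0.65
gripper_force: 30.0
time_s: 49.4
ee_pos: [0.5559, 0.0006, 0.2183]
ee_rot: [0.996, -0.086, -0.001, -0.0]
force: [-0.9, -0.4, -4.2]
finger_gap: 0.65
gripper_force: 30.0
time_s: 49.6
ee_pos: [0.5556, -0.0042, 0.2191]
ee_rot: [0.996, -0.09, -0.001, 0.001]
force: [-0.2, -0.3, -3.8]
finger_gap: 0.645
gripper_force: 30.0
tcp [ 0.5556 -0.0042  0.2191] shift [ 0.01 -0.15  2.9 ]
turn [ 0.001  0.001 -0.005] gap 0.645 t 49.6 F [-0.2 -0.3 -3.8]
```

```bash
python3 -m creep '[[0.02,-0.14,0,0,0,0,-1],[0,0,0.4,0,0,0,-1],[0,0,0.7,0,0,0,-1],[0,0,0.7,0,0,0,-1],[0,0,0.4,0,0,0,-1]]';python3 -m creep '[[0,0,0.2,0,0,0,-1],[0,0,0,0,0,0,-1],[0,0,0,0,0,0,-1]]'; python3 go.py jar .074
```

```text
time_s: 50.1
ee_pos: [0.5571, 0.004, 0.1072]
ee_rot: [0.996, -0.089, -0.002, 0.0]
force: [-0.8, -0.4, -4.4]
finger_gap: 0.647
gripper_force: 30.0
time_s: 50.4
ee_pos: [0.5596, 0.0046, 0.1006]
ee_rot: [0.996, -0.089, 0.001, -0.0]
force: [0.0, -0.1, -4.7]
finger_gap: 0.645
gripper_force: 30.0
tcp [0.5596 0.0046 0.1006] shift [-0.04  0.04  0.53]
turn [-0.    -0.002 -0.003] gap 0.645 t 50.4 F [ 0.  -0.1 -4.7]
```

```bash
python3 -m creep '[[-0.02,0.03,0.25,0,0,0,-1],[0,0,0.15,0,0,0,-1],[0,0,0.08,0,0,0,-1],[0,0,0,0,0,0,-1],[0,0,0,0,0,0,-1]]'; python3 go.py jar .074
```

```text
time_s: 50.9
ee_pos: [0.5576, 0.0035, 0.0756]
ee_rot: [0.996, -0.088, 0.0, -0.0]
force: [0.0, -0.1, -3.7]
finger_gap: 0.647
gripper_force: 30.0
tcp [0.5576 0.0035 0.0756] shift [-0.    0.01  0.03]
turn [-0.    -0.    -0.002] gap 0.647 t 50.9 F [ 0.  -0.1 -3.7]
```

```bash
python3 -m creep '[[0,0,0.04,0,0,0,-1],[0,0,0.02,0,0,0,-1],[0,0,0,0,0,0,-1]]'; python3 go.py jar .074
```

```text
time_s: 51.2
ee_pos: [0.5582, 0.0034, 0.074]
ee_rot: [0.996, -0.089, 0.001, 0.0]
force: [-2.6, -0.5, 5.4]
finger_gap: 0.648
gripper_force: 30.0
tcp [0.5582 0.0034 0.074 ] shift [-0.01  0.01  0.  ]
turn [-0.    -0.002 -0.002] gap 0.648 t 51.2 F [-2.6 -0.5  5.4]
```

```bash
python3 -m creep '[[0,0,-0.02,0,0,0,-1],[0,0,0,0,0,0,0.6],[0,0,0,0,0,0,0.6],[0,0,0,0,0,0,0.6],[0,0,0,0,0,0,0.6]]';python3 -m creep '[[0,0,0,0,0,0,0.6],[0,0,-0.3,0,0,0,0.6],[0,0,-0.7,0,0,0,0.6],[0,0,-0.9,0,0,0,0.6],[0,0,-0.9,0,0,0,0.6]]'; python3 -m creep '[[0,0,-0.4,0,0,0,0.6],[-0.5,0.4,0,0,0,0,0.6],[-0.6,0.6,0,0,0,0,0.6],[-0.6,0.6,0,0,0,0,0.6],[0,0,0,0,0,0,0.6]]';python3 -m creep '[[0,0,0,0,0,0,0.6],[0,0,0,0,0,0,0.6],[0,0,0,0,0,0,0.6]]'; python3 - <<'E'
from fit import *
f=lambda *b:print(cv2.minEnclosingCircle(band(P,*b)[:,:2].astype(np.float32)))
p,d,P,c,T=snap('scene','s9.png')
f(.515,.6,-.035,.035,.124,.135);f(.55,.64,-.12,-.04,.136,.15);f(.57,.66,.04,.1,.1235,.135)
print(circ(band(P,.44,.54,.25,.35,.054,.068),.0275))
p,d,P,c,T=snap('top')
f(.515,.6,-.035,.035,.124,.135);f(.55,.64,-.12,-.04,.136,.15);f(.57,.66,.04,.1,.1235,.135)
print(circ(band(P,.44,.54,.25,.35,.054,.068),.0275));f(.38,.58,.2,.4,.013,.022)
E
```

```text
time_s: 51.7
ee_pos: [0.5576, 0.0035, 0.0737]
ee_rot: [0.996, -0.089, 0.0, -0.0]
force: [0.3, 0.1, 0.3]
finger_gap: 0.796
gripper_force: 0.0
time_s: 52.2
ee_pos: [0.5571, 0.0035, 0.2159]
ee_rot: [0.996, -0.088, -0.0, -0.0]
force: [0.7, -0.3, 0.7]
finger_gap: 0.8
gripper_force: 0.0
time_s: 52.7
ee_pos: [0.4559, -0.0636, 0.2345]
ee_rot: [0.996, -0.091, -0.001, 0.001]
force: [0.3, 0.5, -0.1]
finger_gap: 0.799
gripper_force: 0.0
time_s: 53.0
ee_pos: [0.4607, -0.0594, 0.2338]
ee_rot: [0.996, -0.088, 0.0, -0.0]
force: [0.6, -0.5, 0.1]
finger_gap: 0.799
gripper_force: 0.0
((0.556911289691925, 0.003664331743493676), 0.029293589293956757)
((0.5920430421829224, -0.06745393574237823), 0.006307842209935188)
((0.6176398396492004, 0.06067727506160736), 0.004997284617275)
(array([0.4899, 0.2979, 0.0275]), np.float64(0.0011), 317)
((0.558133602142334, 0.003749462543055415), 0.028947120532393456)
((0.5925158858299255, -0.0670262798666954), 0.005655838642269373)
((0.6142187714576721, 0.05925210565328598), 0.006891102064400911)
(array([0.4912, 0.2981, 0.0275]), np.float64(0.001), 230)
((0.49116837978363037, 0.29766273498535156), 0.06792383641004562)
```

View pics/s9.png

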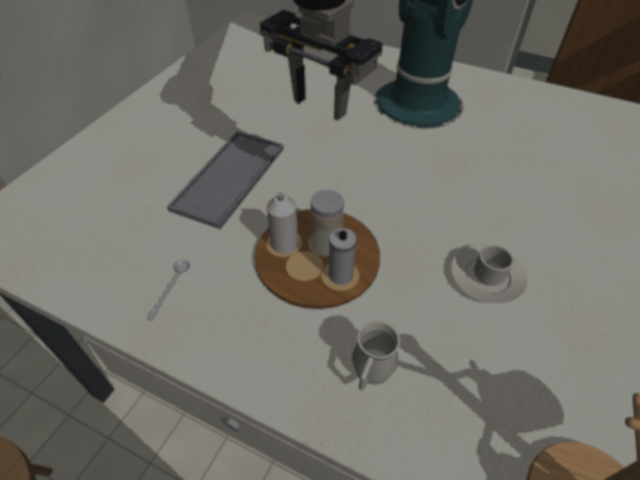

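The shaker (283,225), jar (327,220) and canister (342,257) are back on their spots. The cup (492,265) is on the saucer, and the arm is clear of everything.

```bash
python3 -c "
from workcell import close_job
print(close_job())"
```

```text
the job is handed in; nothing more can be done
None
```

The job is handed in, with no verdict reported: the cup stands upright within about 1 mm of the saucer's centre, the jar, shaker and canister are back on their cork spots to within about 3 mm, nothing tipped, and the teaspoon and jug were left alone.

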